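# Kit the transformers and chokes for two power-supply boards

## Robot

A 6-joint arm with a two-finger parallel gripper is mounted at the origin on a cart in front of the work surface, level with it; the furniture and walls round the work are solid. World frame = base frame: x ahead of the robot, y to its left, z up, the work surface at z = 0. Lengths are in m, angles in degrees, forces in N, time in s.
With the tool pointing down it reaches from about 0.25 to 0.725 m from the base axis. Payload 9.7 kg.
Tool frame: the origin (TCP) lies at the centre of the arm's flange, where the gripper is bolted on; the fingertips stand 173 mm ahead of it and the grasp point (between the pads) lies 155 mm ahead of it; z points along the fingers, y is the line along which they close (so a half turn about z gives the same grasp; the last joint's range is limited). The gripper opens to 85 mm and grips with 20 to 120 N. Pads are 22 mm wide; open, the fingers measure 114 mm over their backs; the gripper's body (76 mm by 85 mm) begins 54 mm behind the grasp point. The pads swing forward as they close: fully open they stand 13 mm farther back than shut.
Start: joints at [73.339, 4.979, 10.078, 95.1, 0, 90], TCP at [0.158, 0.527, 0.405] pointing down, gripper open.
Joint ranges: [-179.16, 179.16], [-48.56, 103.87], [-65.8, 70.77], [-126.05, 130.52], [-82.76, 87.17], [-180, 180]. Speed limits (degrees/s): [127.2, 127.2, 147.25, 180, 180, 180].

## Interface

Orientations are given as [roll, pitch, yaw] about the fixed x, y, z axes, in that order (R = Rz(yaw) Ry(pitch) Rx(roll)).
In Python, from workcell import monitor, camera, get_calibration, bot gives the robot as it stands.
- The arm moves only by the tool carry_out, never from a script. Its argument "targets" is text: rows parted by semicolons, each of 7 numbers parted by spaces: the shift along the tool's x, y, z in units of 0.04 m (1.0 is 0.04 m), then the turn, a rotation vector about the tool's x, y, z in units of 0.1 rad (1.0 is 0.1 rad), then the opening, from -1 (shut) to 1 (fully open), so that 0 is half open. A call has exactly 8 rows; each row shifts and turns the commanded pose from where the row before left it, along the tool's axes as they then stand; what a row does not reach is not made up. A row lasts 1/12 s, in which the tool goes at most 41.7 mm and 7.16 degrees, less where a joint would pass 70% of its speed; a pose out of reach is approached as far as the arm can. A call with a number of a shift or a turn outside -1 to 1 is refused whole. A call with a gripper value outside its range is refused whole. The fingers move at their own pace and stop on an object; "newtons" is the grip in N (left out, the last holds). Time passes only in rows, so rows that do not move let the fingers close, or fill a call up. It gives the time, the measured TCP pose, the force, the opening and the grip force at its end, in the units of the state.
- monitor.get_obs(): the state, without advancing time (a new reading comes with each control period).
- camera(name): name is "side" or "top"; returns the picture (420x560x3 uint8, red, green, blue); there is no depth.
- get_calibration(name): a dict with "fx", "fy", "cx", "cy" (pixels), "view" (4x4, takes a point from world to camera coordinates). Camera axes: x right, y down, z forward; pixel columns grow to the right and rows downward; lengths in m; the calibration is good to about 2 mm. A picture is of the moment at which its call begins. get_calibration takes no time and is no camera call.
- bot.job_done(): hands the job in; it is judged then, once.
The state is a dict: "time": time; "q": joint angles; "qd": joint speeds; "joint_efforts": joint torques, N m; "ee_pos": TCP position; "tcp_rot": TCP orientation; "wrist_force": force on the tool from outside, world axes, zero at the start; "torque": the same for the moment, N m; "opening": finger opening in m; "grasp_force": force on a finger pad.
Only numpy, scipy, OpenCV 4.12 (cv2) and the standard library are available. Lean on these libraries where they do the work, as an engineer would, in place of code of your own. Each camera call takes 0.05 s, during which the arm holds its last target. There are 200 camera calls.

## Task

Make up the kits of wound parts for two power-supply boards: the tray with two nests gets the largest transformer and the larger ring choke, the tray with three nests gets the middle and the smallest transformer and the smaller ring choke. Lay each part flat and fully down in the nest cut for it, transformers lengthwise along their nests. Leave the two coil formers standing where they are.

Things in the scene. Friction and masses are not known exactly. Their poses are not given: they have to be found in the camera images.
- kit_tray_two: Fixed kit tray, 146 (x) x 166 mm (y), grey rim 14 mm high, pale insert with top 17 mm up and dark nests. Origin: centre of underside, z up. Nests in its frame, mm: 43 (x) x 89 (y), 10 deep, at (-36, 0) for the largest transformer; round, 54 across, 4 deep, at (36, 0) for the larger ring choke.
- kit_tray_three: Fixed kit tray, 146 (x) x 166 mm (y), grey rim 14 mm high, pale insert with top 17 mm up and dark nests. Origin: centre of underside, z up. Nests in its frame, mm: 37 (x) x 73 (y), 10 deep, at (-40, 0) for the middle transformer; 39 (x) x 51 (y), 10 deep, at (30, -41) for the smallest; round, 44 across, 4 deep, at (30, 41) for the smaller ring choke.
- transformer_large_center (a point): The largest of the three taped yellow-and-black transformers: 35 x 81 x 38 mm (solid core 32 x 68 x 37). Stands on its pins. This point: the centre, half-way up; its x runs across the narrow width (grip it across this), y along the length, z up. Either way round is right in the nest.
- transformer_medium_center (a point): The middle one of the three taped yellow-and-black transformers: 29 x 65 x 29 mm (solid core 24 x 52 x 28). Stands on its pins. This point: the centre, half-way up; its x runs across the narrow width (grip it across this), y along the length, z up. Either way round is right in the nest.
- transformer_small_center (a point): The shortest of the three taped yellow-and-black transformers: 31 x 43 x 29 mm (solid core 28 x 30 x 28). Stands on its pins. This point: the centre, half-way up; its x runs across the narrow width (grip it across this), y along the length, z up. Either way round is right in the nest.
- toroid_large_center (a point): The larger of the two wound ring chokes (green core), lying flat: ring 40 mm across, 12 mm high, two short wire ends. This point: centre of the ring, half-way up; its z is the ring's axis, up. Round, so it may be gripped across any diameter; the wires do not obstruct.
- toroid_small_center (a point): The smaller of the two wound ring chokes (yellow core), lying flat: ring 30 mm across, 9 mm high, two short wire ends. This point: centre of the ring, half-way up; its z is the ring's axis, up. Round, so it may be gripped across any diameter; the wires do not obstruct.
- former_wound_center (a point): A black coil former wound with copper wire, 22 x 27 mm, body 26 mm high with thin pins to 32 mm; belongs to no kit and stays where it stands, upright on the bench. This point: its centre, 13 mm up; z up.
- former_bare_center (a point): An empty cream coil former, 22 x 27 mm, body 26 mm high with thin pins to 32 mm; belongs to no kit and stays where it stands, upright on the bench. This point: its centre, 13 mm up; z up.
Not all that is in view belongs to the job. Leave any blue look-alike of the part that bears transformer_large_center alone.

How it is judged:
By the outcome, as a careful person would: the job done as asked, in the order asked, and still so for the second after the job is handed in, with the robot touching nothing.
It also fails if it takes over 125 s, if anything falls off the work surface, if the arm or the gripper's body presses on something with over 40 N, if the wrist force passes 120 N, or if a joint passes its speed limit or range.

## Working session

There is one attempt and no reset: what is moved stays moved. The work goes in short steps, Python scripts to look and compute and a tool call to move; the robot and the scene stay as the last step left them, time stands still between calls to the robot, and variables do not carry over. Pictures are saved under pics/ and viewed, at most 14 in all, crops included, and the job is handed in when it is done.

Besides the shell and the picture viewer there is one more tool, called after "Emit:" in YAML: its name, and indented under it one key for each argument. carry_out: Moves the arm, as the interface text tells. Shifts and turns lie within -1 to 1; 1 stands for 0.04 m of shift or 0.1 rad of turn. Its arguments: {"type":"object","properties":{"targets":{"type":"string"},"newtons":{"type":"number"}},"required":["targets"]}

```bash
mkdir -p pics
python3 - <<'E'
from workcell import monitor,camera,get_calibration
import cv2
for n in("top","side"):
    cv2.imwrite(f"pics/{n}0.png",camera(n)[:,:,::-1]); print(n,get_calibration(n))
print(monitor.get_obs())
E
```

```text
top {'fx': 530.1976147284215, 'fy': 530.1976147284215, 'cx': 283.9033883240285, 'cy': 205.47991786361032, 'view': array([[ 0.01142308, -0.99992514,  0.00438409, -0.06307469],
       [-0.98247766, -0.01203922, -0.18599112,  0.5221694 ],
       [ 0.18602997, -0.00218268, -0.98254165,  1.45651238],
       [ 0.        ,  0.        ,  0.        ,  1.        ]])}
side {'fx': 413.46034576866236, 'fy': 413.46034576866236, 'cx': 279.0366584086758, 'cy': 210.97116815467348, 'view': array([[ 0.96572203, -0.25893226,  0.01830426, -0.53954901],
       [-0.11450524, -0.48822275, -0.86517461,  0.07800609],
       [ 0.23295818,  0.83342224, -0.50113656,  1.04497184],
       [ 0.        ,  0.        ,  0.        ,  1.        ]])}
{'time': 0.1, 'q': array([ 7.33402775e+01,  5.00715664e+00,  1.00382886e+01,  9.51002158e+01,
       -6.48051197e-04,  8.99998944e+01]), 'qd': array([-0.0422531 , -0.10466976,  0.08653426,  0.08344777, -0.02813286,
       -0.03894432]), 'joint_efforts': array([ 5.36867392e-04, -5.21561873e+01,  4.65656090e+01,  1.60394161e-02,
        2.86100300e-05,  1.45020158e-05]), 'ee_pos': array([0.15767716, 0.52690643, 0.40405513]), 'tcp_rot': array([-1.79930916e+02,  6.47923414e-04,  1.63340384e+02]), 'wrist_force': array([ 0.2318574 , -0.22867315,  0.86376258]), 'torque': array([-0.02619395, -0.03001427,  0.01719755]), 'grasp_force': 0.0, 'opening': 0.08543587435076888}
```

View pics/top0.png

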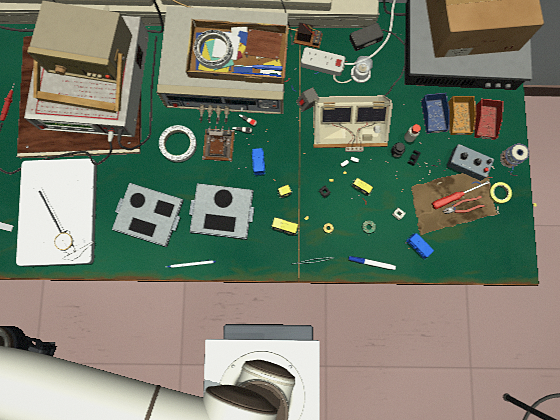

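View pics/side0.png

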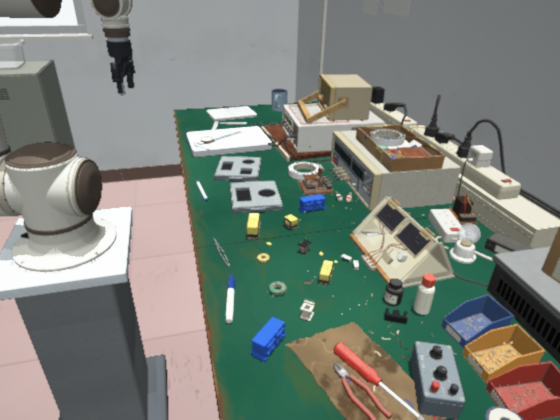

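The top view shows the three yellow transformers at (285,226), (362,185) and (285,190). The chokes are at (328,228) and (369,227), the two-nest tray at (222,210) and the three-nest tray at (148,210). The formers are at (324,190) and (399,213), and there are blue look-alikes at (258,160) and (420,245). Next I'll measure.

```bash
cat > h.py <<'E'
import numpy as np,cv2
from workcell import get_calibration
C={n:get_calibration(n) for n in("top","side")}
def ray(n,u,v,z):
    c=C[n];V=np.array(c["view"]);R=V[:3,:3];o=-R.T@V[:3,3]
    d=R.T@np.array([(u-c["cx"])/c["fx"],(v-c["cy"])/c["fy"],1]);return o+d*(z-o[2])/d[2]
def proj(n,p):
    c=C[n];q=np.array(c["view"])@np.r_[p,1];return np.array([c["fx"]*q[0]/q[2]+c["cx"],c["fy"]*q[1]/q[2]+c["cy"]])
def blobs(m,a0,a1):
    k,l,s,c=cv2.connectedComponentsWithStats(m.astype(np.uint8),connectivity=8)
    return [(s[i],c[i],l==i) for i in range(1,k) if a0<=s[i,4]<=a1]
def rect(n,mask,z):
    ys,xs=np.nonzero(mask);h=cv2.convexHull(np.c_[xs,ys].astype(np.float32))[:,0]
    P=np.array([ray(n,u,v,z)[:2]*1000 for u,v in h],np.float32);return cv2.minAreaRect(P)
E
python3 - <<'E'
from h import *
im=cv2.imread("pics/top0.png");hsv=cv2.cvtColor(im,cv2.COLOR_BGR2HSV);H,S,V=[hsv[:,:,i].astype(int) for i in range(3)]
roi=np.zeros(H.shape,bool);roi[145:275,105:410]=1
Y=roi&(H>20)&(H<34)&(S>120)&(V>120)
for s,c,m in blobs(Y,15,600): print("Y",s,c.round(1),ray("top",*c,.03)[:2].round(4),rect("top",m,.03))
D=roi&(V<60)
for s,c,m in blobs(D,60,900): print("D",s,c.round(1),rect("top",m,.012))
G=roi&(S<60)&(V>110)
for s,c,m in blobs(G,800,9000): print("G",s,rect("top",m,.016))
cv2.imwrite("pics/c1.png",cv2.resize(im[150:270,105:265],None,fx=5,fy=5,interpolation=2))
cv2.imwrite("pics/c2.png",cv2.resize(im[150:270,255:415],None,fx=5,fy=5,interpolation=2))
E
```

```text
Y [356 180  17  13 108] [364.4 186. ] [ 0.587  -0.2895] ((587.1007080078125, -289.42279052734375), (44.19389724731445, 20.78339385986328), 59.90459060668945)
Y [281 185  10  10  64] [285.3 189.3] [ 0.5743 -0.0605] ((574.3187255859375, -60.448814392089844), (22.081378936767578, 23.71600341796875), 21.904491424560547)
Y [279 220  20  13 154] [288.7 226.2] [ 0.4665 -0.0714] ((466.8984680175781, -70.72303771972656), (48.61204147338867, 27.05438804626465), 73.84519958496094)
D [391 145  14  14  84] [396. 152.] ((695.4059448242188, -390.53704833984375), (38.303794860839844, 38.352935791015625), 71.37515258789062)
D [215 190  17  18 242] [222.9 198.1] ((548.6043701171875, 120.92789459228516), (50.757545471191406, 46.69666290283203), 1.7172694206237793)
D [131 193  14  15 159] [137.2 199.9] ((540.9713134765625, 371.1342468261719), (38.3955192565918, 40.718204498291016), 47.71881866455078)
D [155 200  19  17 213] [163.8 208.1] ((517.9734497070312, 291.8811950683594), (47.48659896850586, 37.68184280395508), 74.57022094726562)
D [204 214  31  18 427] [219.4 222.4] ((477.8045349121094, 129.01377868652344), (85.94952392578125, 41.978267669677734), 83.48783111572266)
D [129 218  27  19 304] [142.1 226.7] ((462.5215148925781, 351.41363525390625), (70.27406311035156, 35.90351867675781), 73.61817169189453)
D [272 227  25   9  67] [283.8 231.6] ((452.885009765625, -57.893028259277344), (72.1397476196289, 11.40878963470459), 73.84568786621094)
G [ 112  183   71   63 2170] ((499.774169921875, 338.324951171875), (184.81292724609375, 144.57568359375), 73.37672424316406)
G [ 189  183   65   56 2188] ((512.5381469726562, 124.44479370117188), (185.10511779785156, 144.84043884277344), 83.84956359863281)
```

View pics/c1.png

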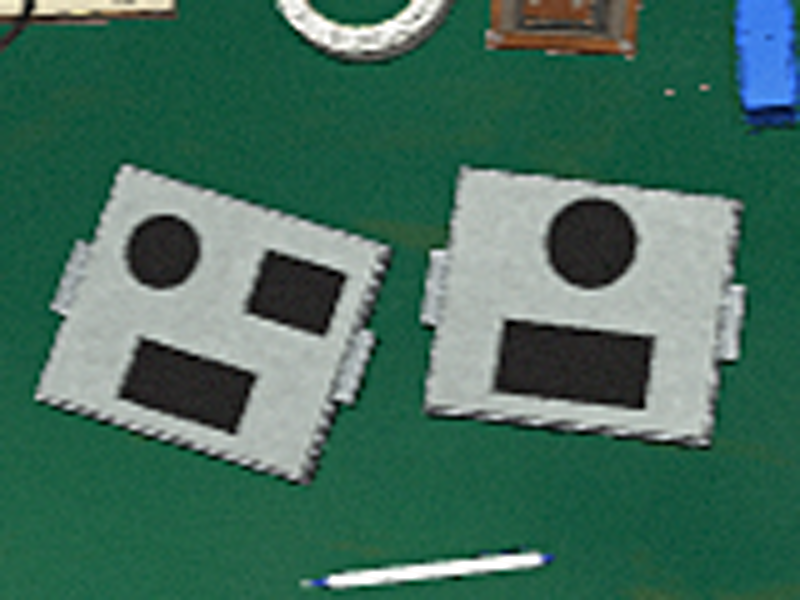

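View pics/c2.png

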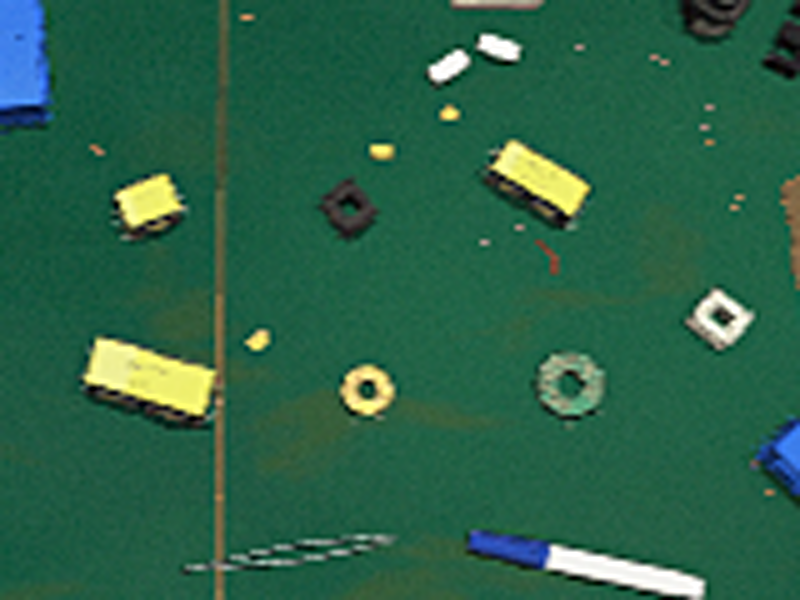

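The crops show the trays and parts clearly. The nest positions agree with the tray geometry: spacing is 71 mm against 72 for the two-nest tray, and 70 and 82 mm for the three-nest tray. Next I'll refine the part poses and cross-check them with the side view.

Run:
```python
from h import *
ims={n:cv2.imread(f"pics/{n}0.png") for n in C}
def masks(n,pt,kind):
    hsv=cv2.cvtColor(ims[n],cv2.COLOR_BGR2HSV);H,S,V=[hsv[:,:,i].astype(int) for i in range(3)]
    m=(H>18)&(H<36)&(S>75)&(V>110) if kind=="Y" else (H>45)&(H<90)&(S<150)&(V>95)&(S>10) if kind=="G" else V<60
    w=np.zeros(m.shape,bool);u,v=np.int32(pt);w[v-16:v+17,u-19:u+20]=1
    b=blobs(m&w,10,2000);return max(b,key=lambda t:t[0][4])
for name,z,pt,k in(("L",.038,(286,226),"Y"),("M",.029,(363,185),"Y"),("S",.029,(285,190),"Y"),("ts",.007,(328,228),"Y"),("tl",.010,(369,227),"G")):
    s,c,m=masks("top",pt,k);r=rect("top",m,z);print(name,"top",s[4],np.round(r[0],1),np.round(r[1],1),round(r[2],1))
    p=proj("side",[r[0][0]/1e3,r[0][1]/1e3,z]);s,c,m=masks("side",p,k);r=rect("side",m,z);print("  side",p.round(),s,np.round(r[0],1),np.round(r[1],1),round(r[2],1))
hs=None
for name,pt in(("N_L",(219,222)),("N_tl",(223,198)),("N_M",(142,227)),("N_S",(164,208)),("N_ts",(137,200))):
    s,c,m=masks("top",pt,"D");r=rect("top",m,.017);print(name,np.round(r[0],1),np.round(r[1],1),round(r[2],1))
    p=proj("side",[r[0][0]/1e3,r[0][1]/1e3,.017]);s,c,m=masks("side",p,"D");r=rect("side",m,.017);print("  side",s,np.round(r[0],1),np.round(r[1],1),round(r[2],1))
```

```text
L top 261 [480.4 -62. ] [63.5 76.7] 0.4
  side [257. 219.] [247 213  12  21 212] [465.8 -78.4] [98.4 28.6] 77.5
M top 137 [ 590.  -285.4] [54.9 21.3] 59.4
  side [326. 266.] [320 260  13  21 199] [ 586.7 -296.7] [70.2 25.7] 62.9
S top 98 [570.6 -57.6] [30.3 33.8] 26.6
  side [289. 217.] [285 214  13  11  96] [572.7 -69.5] [52.  32.2] 74.3
ts top 68 [ 467.5 -185.6] [26.  27.5] 27.2
  side [262. 256.] [257 253  13  10  94] [ 468.1 -189.4] [30.6 32.6] 26.0
tl top 92 [ 472.8 -304.1] [34.8 35.4] 89.1
  side [277. 286.] [ 258  270   39   33 1201] [ 474.5 -300.3] [106.  87.] 76.3
N_L [477.  128.4] [85.7 41.8] 83.5
  side [237 191  13   9 106] [477.2 116.7] [53.2 35.8] 80.0
N_tl [547.6 120.4] [50.6 46.5] 1.7
  side [260 191  14   5  53] [549.2 113. ] [26.3 39.7] 77.0
N_M [461.8 350.1] [70.  35.8] 73.6
  side [223 164   8   5  32] [461.6 339.1] [34.4 24. ] 80.8
N_S [517.1 290.7] [47.3 37.6] 74.6
  side [226 164   5   5  21] [466.6 338.3] [34.4 13.8] 80.8
N_ts [540.  369.7] [38.3 40.6] 47.7
  side [242 171   8   2  16] [516.7 280.4] [ 8.  23.7] 77.3
```

Run:
```python
from h import *
im=cv2.imread("pics/top0.png");hsv=cv2.cvtColor(im,cv2.COLOR_BGR2HSV);H,S,V=[hsv[:,:,i].astype(int) for i in range(3)]
for n,(u,v),z in(("L",(286,226),.038),("M",(363,185),.029),("S",(285,190),.029)):
  for st,vt in((75,140),(75,170),(90,150),(105,170)):
    m=np.zeros(H.shape,np.uint8);m[v-14:v+15,u-18:u+19]=((H>22)&(H<36)&(S>st)&(V>vt))[v-14:v+15,u-18:u+19]
    if n=="L": m=cv2.morphologyEx(m,cv2.MORPH_OPEN,np.ones((3,3)))
    s,c,q=max(blobs(m,10,900),key=lambda t:t[0][4]);r=rect("top",q,z);print(n,s,np.round(r[0],1),np.round(r[1],1),round(r[2],1),(ray("top",*c,z)[:2]*1e3).round(1))
V=C["top"]["view"];print(-V[:3,:3].T@V[:3,3])
```

```text
L [273 218  25  15 233] [469.1 -59.8] [70.  27.4] 73.4 [469. -60.]
L [273 218  25  15 226] [469.2 -59.8] [70.  26.6] 74.1 [469.1 -60. ]
L [273 218  25  15 230] [469.2 -59.8] [70.  27.2] 73.4 [468.9 -60.3]
L [280 220  18  13 152] [466.1 -70.5] [47.6 26.4] 74.6 [465.6 -71. ]
M [353 178  20  15 135] [ 590.3 -285. ] [53.9 21.3] 59.4 [ 590.1 -285.1]
M [353 178  20  15 127] [ 590.4 -285.1] [53.9 20.5] 58.7 [ 589.9 -285.4]
M [353 178  20  15 134] [ 590.1 -285. ] [53.8 21.1] 58.6 [ 590.1 -285. ]
M [357 179  16  14 106] [ 588.3 -288.9] [45.4 20.3] 57.6 [ 587.8 -289.4]
S [278 185  13  10  87] [573.7 -57. ] [23.1 31.8] 22.1 [573.7 -57.1]
S [278 185  13  10  82] [573.4 -57.2] [21.4 31.7] 23.0 [573.6 -57.4]
S [279 185  12  10  83] [573.5 -57.2] [22.4 31.4] 19.5 [573.4 -57.6]
S [279 185  12  10  75] [573.5 -57.4] [21.4 31.3] 23.0 [573.9 -58.5]
[ 0.24278533 -0.05360436  1.52847947]
```

Emit:
carry_out:
  targets: "0 0 0 0 0 1 1;0 0 0 0 0 1 1;0 0 0 0 0 1 1;0 0 0 0 0 1 1;0 0 0 0 0 0 1;0 0 0 0 0 0 1;0 0 0 0 0 0 1;0 0 0 0 0 0 1"
  newtons: 40

```text
time: 0.77
ee_pos: [0.1577, 0.5269, 0.4046]
tcp_rot: [-180.0, 0.0, 140.5]
wrist_force: [1.2, 0.4, -0.1]
opening: 0.0851
grasp_force: 0.0
```

```bash
cat > to.py <<'E'
import sys,numpy as np
from scipy.spatial.transform import Rotation as Ro
from workcell import monitor
o=monitor.get_obs();p=np.array(o["ee_pos"])*1e3;R=Ro.from_euler("xyz",o["tcp_rot"],degrees=True)
print("q",np.round(o["q"],1),"pos",p.round(1),"rot",np.round(o["tcp_rot"],2),"F",np.round(o["wrist_force"],1))
for a in sys.argv[1:]:
    x,y,z,w=map(float,a.split(","));T=Ro.from_euler("xyz",[180,0,w],degrees=True)
    print(a,"turn",((R.inv()*T).as_rotvec()/.1).round(2),"then shift",(T.inv().apply(np.array([x,y,z])-p)/40).round(3));p=np.array([x,y,z]);R=T
E
python3 to.py 469,-60,260,73.5 469,-60,185,73.5
```

```text
q [ 73.3   5.   10.1  95.1  -0.  112.8] pos [157.7 526.9 404.6] rot [-1.7999e+02  1.0000e-02  1.4055e+02] F [ 1.2  0.4 -0.1]
469,-60,260,73.5 turn [-0.   0.  11.7] then shift [-11.858  11.629   3.614]
469,-60,185,73.5 turn [0. 0. 0.] then shift [ 0.    -0.     1.875]
```

Emit:
carry_out:
  targets: "0 0 0 0 0 0.975 1;0 0 0 0 0 0.975 1;0 0 0 0 0 0.975 1;0 0 0 0 0 0.975 1;0 0 0 0 0 0.975 1;0 0 0 0 0 0.975 1;0 0 0 0 0 0.975 1;0 0 0 0 0 0.975 1"

```text
time: 1.43
ee_pos: [0.1577, 0.5269, 0.4047]
tcp_rot: [-180.0, 0.0, 95.6]
wrist_force: [-0.2, -0.0, 0.4]
opening: 0.0856
grasp_force: 0.0
```

Emit:
carry_out:
  targets: "0 0 0 0 0 0.975 1;0 0 0 0 0 0.975 1;0 0 0 0 0 0.975 1;0 0 0 0 0 0.975 1;-0.6 0.58 0.18 0 0 0 1;-0.6 0.58 0.18 0 0 0 1;-0.6 0.58 0.18 0 0 0 1;-0.6 0.58 0.18 0 0 0 1"

```text
time: 2.1
ee_pos: [0.2194, 0.4071, 0.3754]
tcp_rot: [180.0, 0.0, 73.5]
wrist_force: [0.2, 0.7, 0.6]
opening: 0.0854
grasp_force: 0.0
```

Emit:
carry_out:
  targets: "-0.6 0.58 0.18 0 0 0 1;-0.6 0.58 0.18 0 0 0 1;-0.6 0.58 0.18 0 0 0 1;-0.6 0.58 0.18 0 0 0 1;-0.6 0.58 0.18 0 0 0 1;-0.6 0.58 0.18 0 0 0 1;-0.6 0.58 0.18 0 0 0 1;-0.6 0.58 0.18 0 0 0 1"

```text
time: 2.77
ee_pos: [0.3424, 0.1698, 0.3182]
tcp_rot: [180.0, -0.0, 73.5]
wrist_force: [0.8, -0.3, -0.5]
opening: 0.0855
grasp_force: 0.0
```

Emit:
carry_out:
  targets: "-0.6 0.58 0.18 0 0 0 1;-0.6 0.58 0.18 0 0 0 1;-0.6 0.58 0.18 0 0 0 1;-0.6 0.58 0.18 0 0 0 1;-0.6 0.58 0.18 0 0 0 1;-0.6 0.58 0.18 0 0 0 1;-0.4 0.58 0.18 0 0 0 1;0 0 0 0 0 0 1"

```text
time: 3.43
ee_pos: [0.4535, -0.0316, 0.2663]
tcp_rot: [-180.0, 0.1, 73.3]
wrist_force: [-0.5, 0.0, 0.6]
opening: 0.0854
grasp_force: 0.0
```

```bash
python3 to.py 469,-60,185,73.5
python3 - <<'E'
from h import *
from workcell import camera
for n in("top","side"):
    im=camera(n)[:,:,::-1];cv2.imwrite(f"pics/{n}1.png",im)
a=cv2.imread("pics/top1.png")[160:270,225:345];b=cv2.imread("pics/side1.png")[140:250,200:320]
cv2.imwrite("pics/ab1.png",cv2.resize(np.hstack([a,b]),None,fx=3.3,fy=3.3,interpolation=2))
E
```

```text
q [ -4.   -8.6 -18.4  80.2  -0.  102.7] pos [453.5 -31.6 266.3] rot [-1.7997e+02  6.0000e-02  7.3280e+01] F [-0.5  0.   0.6]
469,-60,185,73.5 turn [-0.    0.01 -0.04] then shift [-0.572  0.573  2.033]
```

View pics/ab1.png

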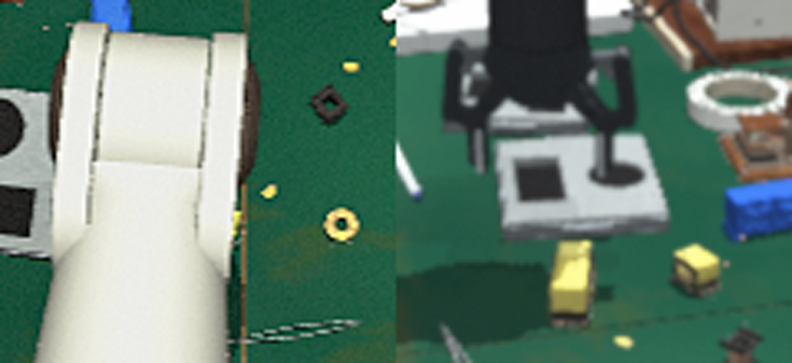

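The arm covers the part in the top view. In the side view the open fingers straddle the line to the large transformer. The pose reading lags, so I'll read it again.

Emit:
carry_out:
  targets: "0 0 0 0 0 0 1;0 0 0 0 0 0 1;0 0 0 0 0 0 1;0 0 0 0 0 0 1;0 0 0 0 0 0 1;0 0 0 0 0 0 1;0 0 0 0 0 0 1;0 0 0 0 0 0 1"

```text
time: 4.2
ee_pos: [0.4519, -0.0283, 0.2679]
tcp_rot: [180.0, -0.0, 73.4]
wrist_force: [-0.0, 0.6, -0.0]
opening: 0.086
grasp_force: 0.0
```

```bash
python3 to.py 469,-60,185,73.5
```

```text
q [ -3.6  -8.9 -18.5  80.4   0.  103. ] pos [451.9 -28.3 267.9] rot [180.   -0.   73.4] F [-0.   0.6 -0. ]
469,-60,185,73.5 turn [ 0.   -0.   -0.02] then shift [-0.638  0.634  2.073]
```

Emit:
carry_out:
  targets: "-0.32 0.317 0 0 0 0 1;-0.318 0.317 0 0 0 0 1;0 0 0.5 0 0 0 1;0 0 0.5 0 0 0 1;0 0 0.5 0 0 0 1;0 0 0.3 0 0 0 1;0 0 0.27 0 0 0 1;0 0 0 0 0 0 1"

```text
time: 4.87
ee_pos: [0.4684, -0.06, 0.1832]
tcp_rot: [-179.8, 0.0, 73.4]
wrist_force: [-0.5, -0.4, -0.3]
opening: 0.0854
grasp_force: 0.0
```

Emit:
carry_out:
  targets: "0 0 0 0 0 0 0.3;0 0 0 0 0 0 0.2;0 0 0 0 0 0 0.1;0 0 0 0 0 0 -0.8;0 0 0 0 0 0 -0.8;0 0 0 0 0 0 -0.8;0 0 0 0 0 0 -0.8;0 0 0 0 0 0 -0.8"
  newtons: 40

```text
time: 5.53
ee_pos: [0.4694, -0.0602, 0.186]
tcp_rot: [179.9, -0.0, 73.4]
wrist_force: [-0.4, -0.2, 5.5]
opening: 0.0302
grasp_force: 41.3
```

```bash
python3 to.py 469,-60,185,73.5
python3 - <<'E'
from h import *
from workcell import camera
b=camera("side")[140:250,200:320,::-1]
cv2.imwrite("pics/b2.png",cv2.resize(b,None,fx=5,fy=5,interpolation=2))
E
```

```text
q [ -7.3  -3.9 -23.2  70.6   0.   99.3] pos [469.4 -60.2 186. ] rot [ 1.7991e+02 -2.0000e-02  7.3390e+01] F [-0.4 -0.2  5.5]
469,-60,185,73.5 turn [ 0.02 -0.   -0.02] then shift [ 0.002 -0.01   0.025]
```

View pics/b2.png

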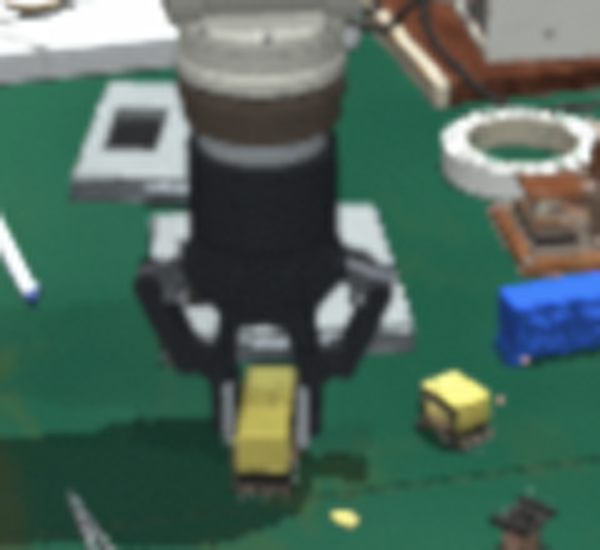

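Large transformer gripped (opening 30 mm, 41 N), with both pads on the core. Now I'll carry it to its nest.

```bash
python3 to.py 469.4,-60.2,260,73.4 477,128.4,260,83.5 477,128.4,194,83.5
```

```text
q [ -7.3  -3.9 -23.2  70.6   0.   99.3] pos [469.3 -60.2 186. ] rot [ 1.7991e+02 -2.0000e-02  7.3380e+01] F [0.8 0.3 5.6]
469.4,-60.2,260,73.4 turn [ 0.02 -0.   -0.  ] then shift [-0.     0.002 -1.851]
477,128.4,260,83.5 turn [ 0.    0.   -1.76] then shift [ 4.706 -0.345 -0.   ]
477,128.4,194,83.5 turn [0. 0. 0.] then shift [ 0.   -0.    1.65]
```

Emit:
carry_out:
  targets: "0 0 -0.3 0 0 0 -0.8;0 0 -0.5 0 0 0 -0.8;0 0 -0.55 0 0 0 -0.8;0 0 -0.5 0 0 0 -0.8;0 0 0 0 0 -0.6 -0.8;0 0 0 0 0 -0.6 -0.8;0 0 0 0 0 -0.56 -0.8;0.4 -0.045 0 0 0 0 -0.8"

```text
time: 6.25
ee_pos: [0.469, -0.0451, 0.2599]
tcp_rot: [180.0, 0.0, 83.6]
wrist_force: [0.9, 0.5, -0.3]
opening: 0.0303
grasp_force: 40.5
```

Emit:
carry_out:
  targets: "0.7 -0.05 0 0 0 0 -0.8;0.8 -0.05 0 0 0 0 -0.8;0.8 -0.05 0 0 0 0 -0.8;0.8 -0.05 0 0 0 0 -0.8;0.7 -0.05 0 0 0 0 -0.8;0.5 -0.05 0 0 0 0 -0.8;0 0 0 0 0 0 -0.8;0 0 0 0 0 0 -0.8"

```text
time: 6.92
ee_pos: [0.4765, 0.1291, 0.2596]
tcp_rot: [-180.0, 0.0, 83.6]
wrist_force: [0.2, -2.0, -0.1]
opening: 0.0299
grasp_force: 40.5
```

Emit:
carry_out:
  targets: "0 0 0 0 0 0 -0.8;0 0 0 0 0 0 -0.8;0 0 0 0 0 0 -0.8;0 0 0 0 0 0 -0.8;0 0 0 0 0 0 -0.8;0 0 0 0 0 0 -0.8;0 0 0 0 0 0 -0.8;0 0 0 0 0 0 -0.8"

```text
time: 7.58
ee_pos: [0.4767, 0.1281, 0.2591]
tcp_rot: [-180.0, 0.0, 83.5]
wrist_force: [-0.5, 0.5, -0.4]
opening: 0.0304
grasp_force: 40.5
```

```bash
python3 to.py 477,128.4,220,83.5 477,128.4,194,83.5;python3 - <<'E'
from h import *
from workcell import camera
b=camera("side")[110:230,190:320,::-1]
cv2.imwrite("pics/b3.png",cv2.resize(b,None,fx=5,fy=5,interpolation=2))
E
```

```text
q [ 15.   -3.1 -14.2  78.9  -0.  111.6] pos [476.7 128.1 259.1] rot [-180.      0.     83.46] F [-0.5  0.5 -0.4]
477,128.4,220,83.5 turn [-0.    0.   -0.01] then shift [0.008 0.008 0.977]
477,128.4,194,83.5 turn [0. 0. 0.] then shift [ 0.   -0.    0.65]
```

View pics/b3.png

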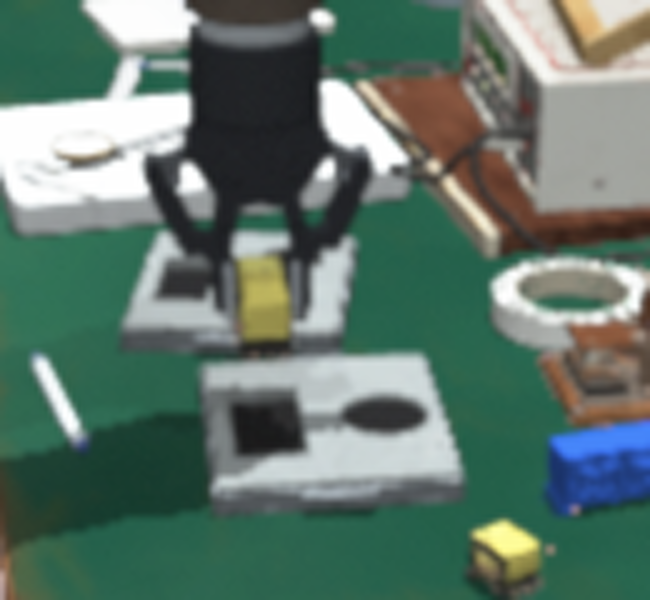

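The part hangs over the tray with its length along the nest. I'll lower it with a force check.

Emit:
carry_out:
  targets: "0.008 0.008 0.3 0 0 0 -0.8;0 0 0.4 0 0 0 -0.8;0 0 0.3 0 0 0 -0.8;0 0 0.25 0 0 0 -0.8;0 0 0.12 0 0 0 -0.8;0 0 0.12 0 0 0 -0.8;0 0 0 0 0 0 -0.8;0 0 0 0 0 0 -0.8"

```text
time: 8.3
ee_pos: [0.4771, 0.1285, 0.1997]
tcp_rot: [180.0, -0.0, 83.5]
wrist_force: [-0.7, 0.1, 1.1]
opening: 0.0303
grasp_force: 40.5
```

Emit:
carry_out:
  targets: "0 0 0.05 0 0 0 -0.8;0 0 0.05 0 0 0 -0.8;0 0 0.03 0 0 0 -0.8;0 0 0.02 0 0 0 -0.8;0 0 0 0 0 0 -0.8;0 0 0 0 0 0 -0.8;0 0 0 0 0 0 -0.8;0 0 0 0 0 0 -0.8"

```text
time: 8.97
ee_pos: [0.477, 0.1285, 0.1936]
tcp_rot: [180.0, -0.0, 83.5]
wrist_force: [0.7, -0.2, -0.2]
opening: 0.03
grasp_force: 40.5
```

Emit:
carry_out:
  targets: "0 0 0 0 0 0 -0.1;0 0 0 0 0 0 -0.1;0 0 0 0 0 0 0;0 0 0 0 0 0 0.2;0 0 0 0 0 0 0.4;0 0 -0.3 0 0 0 0.5;0 0 -0.5 0 0 0 0.6;0 0 -0.8 0 0 0 1"

```text
time: 9.63
ee_pos: [0.4762, 0.1283, 0.2566]
tcp_rot: [-179.8, 0.1, 83.5]
wrist_force: [0.0, -0.0, 0.9]
opening: 0.0783
grasp_force: 0.0
```

Emit:
carry_out:
  targets: "0 0 -0.4 0 0 0 1;0 0 0 0 0 0 1;0 0 0 0 0 0 1;0 0 0 0 0 0 1;0 0 0 0 0 0 1;0 0 0 0 0 0 1;0 0 0 0 0 0 1;0 0 0 0 0 0 1"

```text
time: 10.3
ee_pos: [0.4769, 0.1285, 0.2729]
tcp_rot: [-179.9, 0.0, 83.5]
wrist_force: [-1.1, -0.3, 0.3]
opening: 0.0852
grasp_force: 0.0
```

```bash
python3 to.py 590,-285,274,59 590,-285,187,59;python3 - <<'E'
from h import *
from workcell import camera
b=camera("side")[110:230,190:320,::-1]
cv2.imwrite("pics/b4.png",cv2.resize(b,None,fx=4,fy=4,interpolation=2))
E
```

```text
q [ 15.1  -3.2 -12.8  80.5  -0.  111.6] pos [476.9 128.5 272.9] rot [-1.7995e+02  2.0000e-02  8.3470e+01] F [-1.1 -0.3  0.3]
590,-285,274,59 turn [-0.01  0.01  4.27] then shift [-7.404  7.747 -0.026]
590,-285,187,59 turn [0. 0. 0.] then shift [-0.    -0.     2.175]
```

View pics/b4.png

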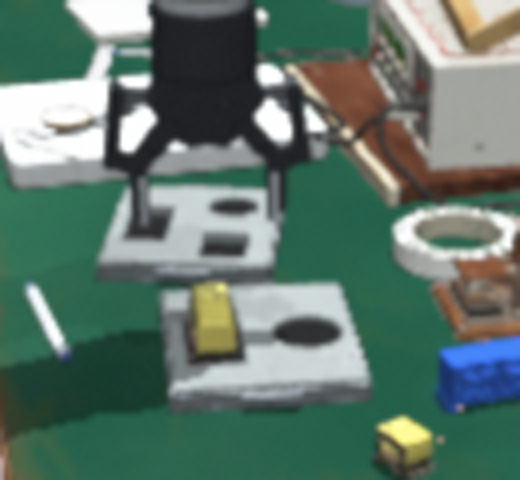

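Large transformer is seated in its nest. Now the medium one.

Emit:
carry_out:
  targets: "0 0 0 0 0 0.854 0.5;0 0 0 0 0 0.854 0.5;0 0 0 0 0 0.854 0.5;0 0 0 0 0 0.854 0.5;0 0 0 0 0 0.854 0.5;-0.3 0.31 0 0 0 0 0.5;-0.5 0.52 0 0 0 0 0.5;-0.5 0.52 0 0 0 0 0.5"

```text
time: 11.02
ee_pos: [0.4965, 0.0558, 0.2734]
tcp_rot: [-180.0, 0.0, 59.1]
wrist_force: [0.3, 1.0, 0.1]
opening: 0.0641
grasp_force: 0.0
```

Emit:
carry_out:
  targets: "-0.5 0.52 0 0 0 0 0.5;-0.5 0.52 0 0 0 0 0.5;-0.5 0.52 0 0 0 0 0.5;-0.5 0.52 0 0 0 0 0.5;-0.5 0.52 0 0 0 0 0.5;-0.5 0.52 0 0 0 0 0.5;-0.5 0.52 0 0 0 0 0.5;-0.5 0.52 0 0 0 0 0.5"

```text
time: 11.68
ee_pos: [0.5569, -0.1682, 0.2733]
tcp_rot: [-180.0, 0.0, 59.0]
wrist_force: [0.7, 0.5, -0.2]
opening: 0.0639
grasp_force: 0.0
```

Emit:
carry_out:
  targets: "-0.5 0.52 0 0 0 0 0.5;-0.5 0.52 0 0 0 0 0.5;-0.5 0.52 0 0 0 0 0.5;-0.5 0.52 0 0 0 0 0.5;-0.1 0.15 0 0 0 0 0.5;0 0 0 0 0 0 0.5;0 0 0 0 0 0 0.5;0 0 0 0 0 0 0.5"

```text
time: 12.35
ee_pos: [0.5898, -0.2837, 0.2734]
tcp_rot: [-180.0, -0.0, 59.0]
wrist_force: [-0.5, 0.9, 0.3]
opening: 0.0641
grasp_force: 0.0
```

```bash
python3 to.py 590,-285,187,59
```

```text
q [-25.7  18.8  11.7  82.9   0.   95.3] pos [ 589.8 -283.7  273.4] rot [-1.7996e+02 -1.0000e-02  5.9040e+01] F [-0.5  0.9  0.3]
590,-285,187,59 turn [-0.01 -0.    0.01] then shift [-0.026  0.021  2.16 ]
```

Emit:
carry_out:
  targets: "-0.026 0.021 0.4 0 0 0 0.5;0 0 0.5 0 0 0 0.5;0 0 0.5 0 0 0 0.5;0 0 0.4 0 0 0 0.5;0 0 0.2 0 0 0 0.5;0 0 0.16 0 0 0 0.5;0 0 0 0 0 0 0.5;0 0 0 0 0 0 0.2"

```text
time: 13.02
ee_pos: [0.5903, -0.2856, 0.1879]
tcp_rot: [180.0, -0.0, 59.0]
wrist_force: [0.3, -0.2, 0.1]
opening: 0.0536
grasp_force: 0.0
```

Emit:
carry_out:
  targets: "0 0 0 0 0 0 0;0 0 0 0 0 0 -0.8;0 0 0 0 0 0 -0.8;0 0 0 0 0 0 -0.8;0 0 0 0 0 0 -0.8;0 0 0 0 0 0 -0.8;0 0 0 0 0 0 -0.8;0 0 0 0 0 0 -0.8"
  newtons: 40

```text
time: 13.68
ee_pos: [0.5905, -0.2862, 0.1883]
tcp_rot: [179.9, -0.0, 59.0]
wrist_force: [0.6, 0.6, 6.6]
opening: 0.0234
grasp_force: 40.7
```

```bash
python3 to.py 590,-285,275,59 461.8,350.1,275,73.7;python3 - <<'E'
from h import *
from workcell import camera
b=camera("side")[200:310,260:390,::-1]
cv2.imwrite("pics/b5.png",cv2.resize(b,None,fx=4,fy=4,interpolation=2))
E
```

```text
q [-25.9  20.5   4.4  73.8   0.   95.1] pos [ 590.5 -286.2  188.3] rot [ 1.7989e+02 -1.0000e-02  5.9000e+01] F [0.6 0.6 6.6]
590,-285,275,59 turn [ 0.02 -0.   -0.  ] then shift [ 0.02  -0.025 -2.167]
461.8,350.1,275,73.7 turn [ 0.    0.   -2.57] then shift [14.34  -7.532 -0.   ]
```

View pics/b5.png

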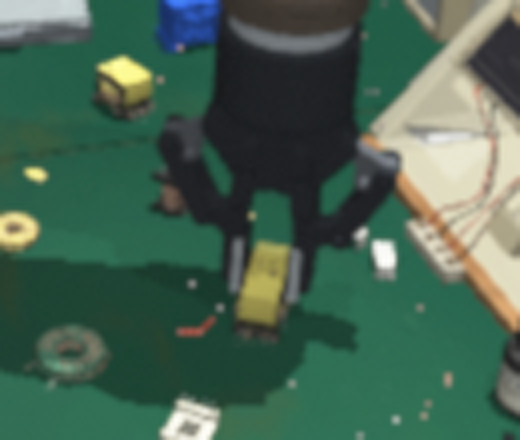

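Medium transformer is held between both pads. I'll carry it to tray three.

Emit:
carry_out:
  targets: "0.02 -0.025 -0.3 0 0 0 -0.8;0 0 -0.5 0 0 0 -0.8;0 0 -0.5 0 0 0 -0.8;0 0 -0.5 0 0 0 -0.8;0 0 -0.367 0 0 0 -0.8;0 0 0 0 0 -0.86 -0.8;0 0 0 0 0 -0.86 -0.8;0 0 0 0 0 -0.85 -0.8"

```text
time: 14.4
ee_pos: [0.5897, -0.2848, 0.275]
tcp_rot: [180.0, 0.0, 74.0]
wrist_force: [0.8, -0.3, -0.4]
opening: 0.0244
grasp_force: 40.0
```

Emit:
carry_out:
  targets: "0.34 -0.182 0 0 0 0 -0.8;0.6 -0.315 0 0 0 0 -0.8;0.6 -0.315 0 0 0 0 -0.8;0.6 -0.315 0 0 0 0 -0.8;0.6 -0.315 0 0 0 0 -0.8;0.6 -0.315 0 0 0 0 -0.8;0.6 -0.315 0 0 0 0 -0.8;0.6 -0.315 0 0 0 0 -0.8"

```text
time: 15.07
ee_pos: [0.5483, -0.0825, 0.2745]
tcp_rot: [180.0, -0.0, 73.7]
wrist_force: [1.2, -0.2, 0.3]
opening: 0.024
grasp_force: 40.0
```

Emit:
carry_out:
  targets: "0.6 -0.315 0 0 0 0 -0.8;0.6 -0.315 0 0 0 0 -0.8;0.6 -0.315 0 0 0 0 -0.8;0.6 -0.315 0 0 0 0 -0.8;0.6 -0.315 0 0 0 0 -0.8;0.6 -0.315 0 0 0 0 -0.8;0.6 -0.315 0 0 0 0 -0.8;0.6 -0.315 0 0 0 0 -0.8"

```text
time: 15.73
ee_pos: [0.5054, 0.13, 0.2746]
tcp_rot: [180.0, -0.0, 73.7]
wrist_force: [0.4, 0.3, -1.3]
opening: 0.0238
grasp_force: 40.0
```

Emit:
carry_out:
  targets: "0.6 -0.315 0 0 0 0 -0.8;0.6 -0.315 0 0 0 0 -0.8;0.6 -0.315 0 0 0 0 -0.8;0.6 -0.315 0 0 0 0 -0.8;0.6 -0.315 0 0 0 0 -0.8;0.6 -0.315 0 0 0 0 -0.8;0.6 -0.315 0 0 0 0 -0.8;0.6 -0.315 0 0 0 0 -0.8"

```text
time: 16.4
ee_pos: [0.4624, 0.3426, 0.2746]
tcp_rot: [180.0, -0.0, 73.7]
wrist_force: [-0.1, 0.2, -0.1]
opening: 0.024
grasp_force: 40.0
```

Emit:
carry_out:
  targets: "0.2 -0.1 0 0 0 0 -0.8;0 0 0 0 0 0 -0.8;0 0 0 0 0 0 -0.8;0 0 0 0 0 0 -0.8;0 0 0 0 0 0 -0.8;0 0 0 0 0 0 -0.8;0 0 0 0 0 0 -0.8;0 0 0 0 0 0 -0.8"

```text
time: 17.07
ee_pos: [0.4616, 0.3497, 0.2739]
tcp_rot: [180.0, -0.0, 73.7]
wrist_force: [-0.6, -0.2, -0.8]
opening: 0.024
grasp_force: 40.0
```

```bash
python3 to.py 461.8,350.1,201,73.7 461.8,350.1,196,73.7
```

```text
q [ 37.1   8.4  -0.7  81.   -0.  143.5] pos [461.6 349.7 273.9] rot [ 1.7999e+02 -1.0000e-02  7.3680e+01] F [-0.6 -0.2 -0.8]
461.8,350.1,201,73.7 turn [ 0. -0. -0.] then shift [0.012 0.002 1.823]
461.8,350.1,196,73.7 turn [0. 0. 0.] then shift [-0.    -0.     0.125]
```

Emit:
carry_out:
  targets: "0.012 0 0.4 0 0 0 -0.8;0 0 0.5 0 0 0 -0.8;0 0 0.5 0 0 0 -0.8;0 0 0.25 0 0 0 -0.8;0 0 0.1 0 0 0 -0.8;0 0 0.07 0 0 0 -0.8;0 0 0 0 0 0 -0.8;0 0 0 0 0 0 -0.8"

```text
time: 17.73
ee_pos: [0.4618, 0.3508, 0.202]
tcp_rot: [180.0, -0.1, 73.7]
wrist_force: [-0.9, -0.6, 0.3]
opening: 0.0238
grasp_force: 40.0
```

Emit:
carry_out:
  targets: "0 0 0.04 0 0 0 -0.8;0 0 0.04 0 0 0 -0.8;0 0 0.04 0 0 0 -0.8;0 0 0 0 0 0 -0.8;0 0 0 0 0 0 -0.8;0 0 0 0 0 0 -0.8;0 0 0 0 0 0 -0.8;0 0 0 0 0 0 -0.8"

```text
time: 18.4
ee_pos: [0.4616, 0.3507, 0.1962]
tcp_rot: [180.0, -0.0, 73.7]
wrist_force: [-0.0, 0.1, 0.4]
opening: 0.0237
grasp_force: 40.0
```

Now inside the nest with no contact force. Release and go up.

Emit:
carry_out:
  targets: "0 0 0 0 0 0 -0.2;0 0 0 0 0 0 -0.2;0 0 0 0 0 0 0;0 0 0 0 0 0 0.2;0 0 0 0 0 0 0.3;0 0 -0.3 0 0 0 0.5;0 0 -0.6 0 0 0 0.5;0 0 -0.8 0 0 0 0.5"

```text
time: 19.07
ee_pos: [0.461, 0.3502, 0.2635]
tcp_rot: [-179.9, 0.2, 73.7]
wrist_force: [0.4, 0.7, 0.9]
opening: 0.0643
grasp_force: 0.0
```

Emit:
carry_out:
  targets: "0 0 -0.3 0 0 0 0.5;0 0 0 0 0 0 0.5;0 0 0 0 0 0 0.5;0 0 0 0 0 0 0.5;0 0 0 0 0 0 0.5;0 0 0 0 0 0 0.5;0 0 0 0 0 0 0.5;0 0 0 0 0 0 0.5"

```text
time: 19.73
ee_pos: [0.4614, 0.3506, 0.2756]
tcp_rot: [-180.0, 0.0, 73.7]
wrist_force: [-0.5, -0.6, -0.3]
opening: 0.0639
grasp_force: 0.0
```

```bash
python3 to.py 573.5,-57.3,275,112 ;python3 - <<'E'
from h import *
from workcell import camera
b=camera("side")[110:230,190:320,::-1];b2=camera("top")[150:270,105:235,::-1]
cv2.imwrite("pics/b6.png",cv2.resize(np.hstack([b,b2]),None,fx=3,fy=3,interpolation=2))
E
```

```text
q [ 37.2   8.4  -0.4  81.2  -0.  143.5] pos [461.4 350.6 275.6] rot [-1.7997e+02  5.0000e-02  7.3730e+01] F [-0.5 -0.6 -0.3]
573.5,-57.3,275,112 turn [-0.01  0.01 -6.68] then shift [-10.504  -1.222   0.014]
```

View pics/b6.png

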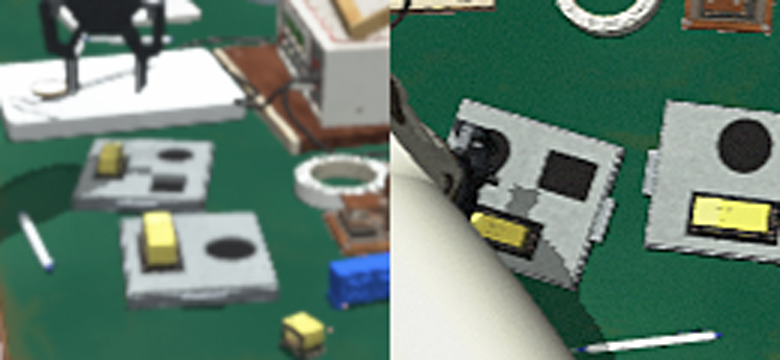

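Both transformers sit inside their nests. Now the small one.

Emit:
carry_out:
  targets: "0 0 0 0 0 -0.955 0.5;0 0 0 0 0 -0.955 0.5;0 0 0 0 0 -0.955 0.5;0 0 0 0 0 -0.955 0.5;0 0 0 0 0 -0.955 0.5;0 0 0 0 0 -0.955 0.5;0 0 0 0 0 -0.95 0.5;-0.3 -0.03 0 0 0 0 0.5"

```text
time: 20.5
ee_pos: [0.4646, 0.3399, 0.276]
tcp_rot: [180.0, -0.0, 112.4]
wrist_force: [0.8, 0.1, 0.1]
opening: 0.0639
grasp_force: 0.0
```

Emit:
carry_out:
  targets: "-0.6 -0.07 0 0 0 0 0.5;-0.6 -0.07 0 0 0 0 0.5;-0.6 -0.07 0 0 0 0 0.5;-0.6 -0.07 0 0 0 0 0.5;-0.6 -0.07 0 0 0 0 0.5;-0.6 -0.07 0 0 0 0 0.5;-0.6 -0.07 0 0 0 0 0.5;-0.6 -0.07 0 0 0 0 0.5"

```text
time: 21.17
ee_pos: [0.5162, 0.1509, 0.2762]
tcp_rot: [180.0, 0.0, 111.8]
wrist_force: [0.7, -0.4, -0.4]
opening: 0.0641
grasp_force: 0.0
```

Emit:
carry_out:
  targets: "-0.6 -0.07 0 0 0 0 0.5;-0.6 -0.07 0 0 0 0 0.5;-0.6 -0.07 0 0 0 0 0.5;-0.6 -0.07 0 0 0 0 0.5;-0.6 -0.07 0 0 0 0 0.5;-0.6 -0.07 0 0 0 0 0.5;-0.6 -0.07 0 0 0 0 0.5;-0.6 -0.07 0 0 0 0 0.5"

```text
time: 21.83
ee_pos: [0.5671, -0.0355, 0.2762]
tcp_rot: [-180.0, 0.0, 111.8]
wrist_force: [0.6, -0.1, -0.4]
opening: 0.064
grasp_force: 0.0
```

Emit:
carry_out:
  targets: "-0.6 -0.07 0 0 0 0 0.5;0 0 0 0 0 0 0.5;0 0 0 0 0 0 0.5;0 0 0 0 0 0 0.5;0 0 0 0 0 0 0.5;0 0 0 0 0 0 0.5;0 0 0 0 0 0 0.5;0 0 0 0 0 0 0.5"

```text
time: 22.5
ee_pos: [0.5736, -0.0565, 0.2763]
tcp_rot: [180.0, 0.0, 112.0]
wrist_force: [0.0, -0.7, 0.4]
opening: 0.064
grasp_force: 0.0
```

```bash
python3 to.py 573.5,-57.3,187,112
```

```text
q [-5.6  7.9 -0.9 81.2 -0.  62.3] pos [573.6 -56.5 276.3] rot [179.99   0.   112.04] F [ 0.  -0.7  0.4]
573.5,-57.3,187,112 turn [0.   0.   0.01] then shift [-0.019 -0.009  2.232]
```

Emit:
carry_out:
  targets: "-0.02 -0.01 0.4 0 0 0 0.5;0 0 0.5 0 0 0 0.5;0 0 0.5 0 0 0 0.5;0 0 0.45 0 0 0 0.5;0 0 0.2 0 0 0 0.5;0 0 0.18 0 0 0 0.5;0 0 0 0 0 0 0.5;0 0 0 0 0 0 0.2"

```text
time: 23.17
ee_pos: [0.5737, -0.0579, 0.1876]
tcp_rot: [180.0, 0.0, 112.0]
wrist_force: [0.8, 0.6, -0.2]
opening: 0.0533
grasp_force: 0.0
```

Emit:
carry_out:
  targets: "0 0 0 0 0 0 0;0 0 0 0 0 0 -0.8;0 0 0 0 0 0 -0.8;0 0 0 0 0 0 -0.8;0 0 0 0 0 0 -0.8;0 0 0 0 0 0 -0.8;0 0 0 0 0 0 -0.8;0 0 0 0 0 0 -0.8"
  newtons: 40

```text
time: 23.83
ee_pos: [0.574, -0.058, 0.1882]
tcp_rot: [179.9, 0.1, 112.0]
wrist_force: [-0.0, -0.0, 5.8]
opening: 0.0259
grasp_force: 40.8
```

```bash
python3 to.py 573.5,-57.3,275,112 517.1,290.7,275,73.7;python3 - <<'E'
from h import *
from workcell import camera
b=camera("side")[150:260,225:355,::-1]
cv2.imwrite("pics/b7.png",cv2.resize(b,None,fx=4,fy=4,interpolation=2))
E
```

```text
q [-5.8 10.  -8.4 71.5 -0.  62.2] pos [574.  -58.  188.2] rot [1.799e+02 6.000e-02 1.120e+02] F [-0.  -0.   5.8]
573.5,-57.3,275,112 turn [ 0.02  0.01 -0.  ] then shift [ 0.021 -0.004 -2.17 ]
517.1,290.7,275,73.7 turn [-0.   -0.    6.68] then shift [ 7.955 -3.795 -0.   ]
```

View pics/b7.png

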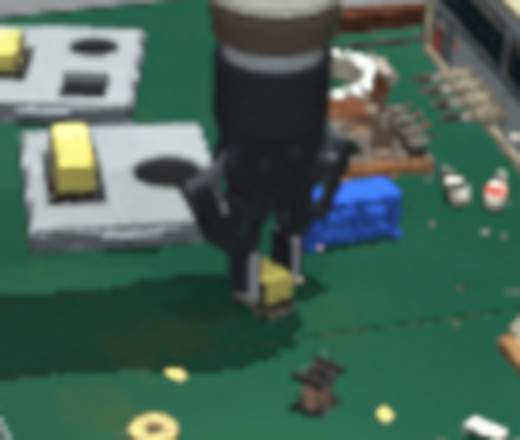

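Small transformer gripped (26 mm). I'll carry it over.

Emit:
carry_out:
  targets: "0.02 0 -0.3 0 0 0 -0.8;0 0 -0.5 0 0 0 -0.8;0 0 -0.5 0 0 0 -0.8;0 0 -0.5 0 0 0 -0.8;0 0 -0.37 0 0 0 -0.8;0 0 0 0 0 0.96 -0.8;0 0 0 0 0 0.96 -0.8;0 0 0 0 0 0.96 -0.8"

```text
time: 24.55
ee_pos: [0.5733, -0.0572, 0.275]
tcp_rot: [179.9, 0.0, 95.2]
wrist_force: [0.4, 0.7, -1.0]
opening: 0.026
grasp_force: 40.0
```

Emit:
carry_out:
  targets: "0 0 0 0 0 0.95 -0.8;0 0 0 0 0 0.95 -0.8;0 0 0 0 0 0.95 -0.8;0 0 0 0 0 0.95 -0.8;0.38 -0.18 0 0 0 0 -0.8;0.57 -0.272 0 0 0 0 -0.8;0.57 -0.272 0 0 0 0 -0.8;0.57 -0.272 0 0 0 0 -0.8"

```text
time: 25.22
ee_pos: [0.5581, 0.035, 0.2746]
tcp_rot: [180.0, -0.0, 73.7]
wrist_force: [0.7, -0.9, -0.2]
opening: 0.0256
grasp_force: 40.0
```

Emit:
carry_out:
  targets: "0.57 -0.272 0 0 0 0 -0.8;0.57 -0.272 0 0 0 0 -0.8;0.57 -0.272 0 0 0 0 -0.8;0.57 -0.272 0 0 0 0 -0.8;0.57 -0.272 0 0 0 0 -0.8;0.57 -0.272 0 0 0 0 -0.8;0.57 -0.272 0 0 0 0 -0.8;0.57 -0.272 0 0 0 0 -0.8"

```text
time: 25.88
ee_pos: [0.5255, 0.2349, 0.2747]
tcp_rot: [180.0, -0.0, 73.7]
wrist_force: [0.3, -0.3, -0.7]
opening: 0.0261
grasp_force: 40.0
```

Emit:
carry_out:
  targets: "0.57 -0.272 0 0 0 0 -0.8;0.57 -0.272 0 0 0 0 -0.8;0.15 -0.07 0 0 0 0 -0.8;0 0 0 0 0 0 -0.8;0 0 0 0 0 0 -0.8;0 0 0 0 0 0 -0.8;0 0 0 0 0 0 -0.8;0 0 0 0 0 0 -0.8"

```text
time: 26.55
ee_pos: [0.5172, 0.2891, 0.2739]
tcp_rot: [180.0, 0.0, 73.7]
wrist_force: [0.5, -0.8, 0.2]
opening: 0.0263
grasp_force: 40.0
```

```bash
python3 to.py 517.1,290.7,201,73.7
```

```text
q [ 29.2  10.2   1.4  81.2  -0.  135.6] pos [517.2 289.1 273.9] rot [179.99   0.    73.65] F [ 0.5 -0.8  0.2]
517.1,290.7,201,73.7 turn [ 0.    0.   -0.01] then shift [ 0.037 -0.012  1.824]
```

Emit:
carry_out:
  targets: "0.037 -0.012 0.4 0 0 0 -0.8;0 0 0.5 0 0 0 -0.8;0 0 0.5 0 0 0 -0.8;0 0 0.25 0 0 0 -0.8;0 0 0.1 0 0 0 -0.8;0 0 0.07 0 0 0 -0.8;0 0 0 0 0 0 -0.8;0 0 0 0 0 0 -0.8"

```text
time: 27.22
ee_pos: [0.5172, 0.2917, 0.202]
tcp_rot: [179.9, -0.1, 73.7]
wrist_force: [1.2, 0.3, -0.3]
opening: 0.026
grasp_force: 40.0
```

Emit:
carry_out:
  targets: "0 0 0.04 0 0 0 -0.8;0 0 0.04 0 0 0 -0.8;0 0 0.04 0 0 0 -0.8;0 0 0 0 0 0 -0.8;0 0 0 0 0 0 -0.8;0 0 0 0 0 0 -0.8;0 0 0 0 0 0 -0.8;0 0 0 0 0 0 -0.8"

```text
time: 27.88
ee_pos: [0.5169, 0.2916, 0.1962]
tcp_rot: [180.0, -0.0, 73.7]
wrist_force: [0.1, -1.0, -0.3]
opening: 0.0256
grasp_force: 40.0
```

Emit:
carry_out:
  targets: "0 0 0 0 0 0 -0.2;0 0 0 0 0 0 -0.2;0 0 0 0 0 0 0;0 0 0 0 0 0 0.1;0 0 0 0 0 0 0.1;0 0 -0.3 0 0 0 0.1;0 0 -0.6 0 0 0 0.3;0 0 -0.8 0 0 0 0.3"

```text
time: 28.55
ee_pos: [0.5162, 0.2913, 0.2635]
tcp_rot: [-179.8, 0.2, 73.7]
wrist_force: [0.2, 0.3, 0.5]
opening: 0.0554
grasp_force: 0.0
```

Emit:
carry_out:
  targets: "0 0 -0.3 0 0 0 0.3;0 0 0 0 0 0 0.3;0 0 0 0 0 0 0.3;0 0 0 0 0 0 0.3;0 0 0 0 0 0 0.3;0 0 0 0 0 0 0.3;0 0 0 0 0 0 0.3;0 0 0 0 0 0 0.3"

```text
time: 29.22
ee_pos: [0.5167, 0.2916, 0.2756]
tcp_rot: [-180.0, 0.0, 73.7]
wrist_force: [0.1, 0.9, -0.2]
opening: 0.0555
grasp_force: 0.0
```

```bash
python3 to.py 467.5,-185.6,275,73.7 ;python3 - <<'E'
from h import *
from workcell import camera
b=camera("side")[110:230,190:320,::-1];t=camera("top")[:,:,::-1].copy();cv2.imwrite("pics/top8.png",t)
cv2.imwrite("pics/b8.png",cv2.resize(np.hstack([b,t[150:270,105:235]]),None,fx=3,fy=3,interpolation=2))
hsv=cv2.cvtColor(t,cv2.COLOR_BGR2HSV);H,S,V=[hsv[:,:,i].astype(int) for i in range(3)]
print("bench",hsv[215:220,345:350].mean((0,1)))
for n,(u,v),z in(("ts",(328,228),.008),("tl",(369,227),.011)):
  bg=cv2.absdiff(t,np.full_like(t,np.median(t[v-14:v+14,u-14:u+14].reshape(-1,3),0))).sum(2)
  for th in(60,80,100):
    m=np.zeros(H.shape,np.uint8);m[v-11:v+12,u-11:u+12]=(bg>th)[v-11:v+12,u-11:u+12]
    s,c,q=max(blobs(m,10,900),key=lambda k:k[0][4]);r=rect("top",q,z);print(n,th,s,np.round(r[0],1),np.round(r[1],1),(ray("top",*c,z)[:2]*1e3).round(1))
E
```

```text
q [ 29.4  10.3   1.7  81.5  -0.  135.7] pos [516.7 291.6 275.6] rot [-1.7996e+02  4.0000e-02  7.3730e+01] F [ 0.1  0.9 -0.2]
467.5,-185.6,275,73.7 turn [-0.01  0.01  0.01] then shift [-11.797   2.167   0.014]
bench [ 76.56 166.64  97.36]
ts 60 [323 223  11  11  92] [ 466.  -185.5] [29.  29.3] [ 466.7 -185.1]
ts 80 [323 223  11  11  83] [ 466.6 -185.6] [29.5 28.4] [ 466.4 -185.3]
ts 100 [323 223  11  11  73] [ 465.9 -185.5] [28.4 28.9] [ 466.5 -185.5]
tl 60 [361 220  15  16 137] [ 470.6 -301.9] [39.5 40.2] [ 470.1 -302.2]
tl 80 [362 221  14  13 123] [ 469.8 -302.5] [35.1 38. ] [ 470.7 -302.8]
tl 100 [363 221  13  13 109] [ 469.8 -303.9] [34.8 35.5] [ 470.9 -303.5]
```

View pics/b8.png

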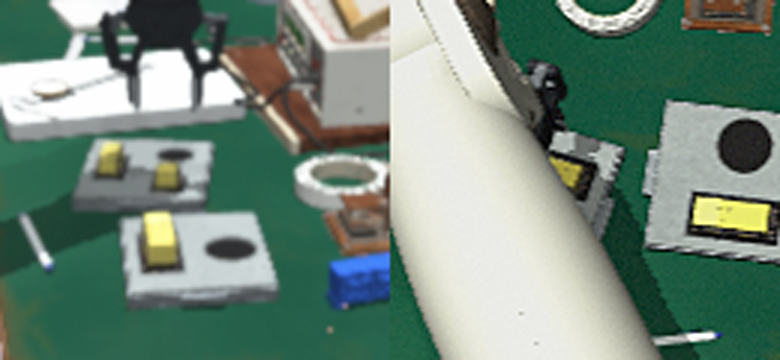

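Small transformer is in its nest. Now the small ring choke, at (466,-185).

Emit:
carry_out:
  targets: "-0.4 0.07 0 0 0 0 0.2;-0.6 0.109 0 0 0 0 0.2;-0.6 0.109 0 0 0 0 0.2;-0.6 0.109 0 0 0 0 0.2;-0.6 0.109 0 0 0 0 0.2;-0.6 0.109 0 0 0 0 0.2;-0.6 0.109 0 0 0 0 0.2;-0.6 0.109 0 0 0 0 0.2"

```text
time: 29.98
ee_pos: [0.4969, 0.1046, 0.2762]
tcp_rot: [180.0, -0.0, 73.7]
wrist_force: [0.6, 0.9, -1.1]
opening: 0.0514
grasp_force: 0.0
```

Emit:
carry_out:
  targets: "-0.6 0.109 0 0 0 0 0.2;-0.6 0.109 0 0 0 0 0.2;-0.6 0.109 0 0 0 0 0.2;-0.6 0.109 0 0 0 0 0.2;-0.6 0.109 0 0 0 0 0.2;-0.6 0.109 0 0 0 0 0.2;-0.6 0.109 0 0 0 0 0.2;-0.6 0.109 0 0 0 0 0.2"

```text
time: 30.65
ee_pos: [0.4766, -0.0895, 0.2763]
tcp_rot: [180.0, -0.0, 73.7]
wrist_force: [1.0, 0.3, -0.4]
opening: 0.051
grasp_force: 0.0
```

Emit:
carry_out:
  targets: "-0.6 0.109 0 0 0 0 0.2;-0.6 0.109 0 0 0 0 0.2;-0.6 0.109 0 0 0 0 0.2;-0.6 0.109 0 0 0 0 0.2;0 0 0 0 0 0 0.2;0 0 0 0 0 0 0.2;0 0 0 0 0 0 0.2;0 0 0 0 0 0 0.2"

```text
time: 31.32
ee_pos: [0.4669, -0.1848, 0.2762]
tcp_rot: [-180.0, -0.0, 73.8]
wrist_force: [0.1, 0.4, -0.8]
opening: 0.0512
grasp_force: 0.0
```

Emit:
carry_out:
  targets: "0 0 0.4 0 0 0 0.2;0 0 0.5 0 0 0 0.2;0 0 0.5 0 0 0 0.2;0 0 0.4 0 0 0 0.2;0 0 0.2 0 0 0 0.2;0 0 0 0 0 0 0.2;0 0 0 0 0 0 0.2;0 0 0 0 0 0 0.2"

```text
time: 31.98
ee_pos: [0.4672, -0.1853, 0.1974]
tcp_rot: [179.9, 0.0, 73.8]
wrist_force: [0.3, 0.7, 0.5]
opening: 0.051
grasp_force: 0.0
```

```bash
python3 to.py 466.3,-185.5,177,73.7
```

```text
q [-21.6  -0.3 -18.4  71.8   0.   84.6] pos [ 467.2 -185.3  197.4] rot [1.7991e+02 1.0000e-02 7.3760e+01] F [0.3 0.7 0.5]
466.3,-185.5,177,73.7 turn [0.02 0.   0.01] then shift [-0.012 -0.021  0.509]
```

Emit:
carry_out:
  targets: "-0.012 -0.02 0 0 0 0 -0.1;0 0 0 0 0 0 -0.1;0 0 0.15 0 0 0 -0.1;0 0 0.15 0 0 0 -0.1;0 0 0.1 0 0 0 -0.1;0 0 0.05 0 0 0 -0.1;0 0 0.05 0 0 0 -0.1;0 0 0 0 0 0 -0.1"

```text
time: 32.65
ee_pos: [0.4657, -0.1856, 0.1756]
tcp_rot: [-180.0, -0.0, 73.7]
wrist_force: [-0.5, -0.3, 0.3]
opening: 0.0383
grasp_force: 0.0
```

Emit:
carry_out:
  targets: "0 0 0 0 0 0 -0.1;0 0 0.03 0 0 0 -0.1;0 0 0 0 0 0 -0.1;0 0 0.03 0 0 0 -0.1;0 0 0 0 0 0 -0.1;0 0 0 0 0 0 -0.1;0 0 0 0 0 0 -0.1;0 0 0 0 0 0 -0.1"

```text
time: 33.32
ee_pos: [0.4659, -0.1857, 0.1738]
tcp_rot: [180.0, 0.0, 73.7]
wrist_force: [-0.1, -0.7, -0.2]
opening: 0.0386
grasp_force: 0.0
```

Emit:
carry_out:
  targets: "0 0 0.03 0 0 0 -0.1;0 0 0 0 0 0 -0.1;0 0 0 0 0 0 -0.1;0 0 0.03 0 0 0 -0.1;0 0 0 0 0 0 -0.1;0 0 0 0 0 0 -0.1;0 0 0 0 0 0 -0.1;0 0 0 0 0 0 -0.1"

```text
time: 33.98
ee_pos: [0.4659, -0.1857, 0.1721]
tcp_rot: [180.0, 0.0, 73.7]
wrist_force: [-2.3, 1.4, 7.3]
opening: 0.0382
grasp_force: 3.7
```

Emit:
carry_out:
  targets: "0 0 0.03 0 0 0 -0.1;0 0 0 0 0 0 -0.1;0 0 0 0 0 0 -0.1;0 0 0 0 0 0 -0.1;0 0 0 0 0 0 -0.1;0 0 0 0 0 0 -0.1;0 0 0 0 0 0 -0.1;0 0 0 0 0 0 -0.1"

```text
time: 34.65
ee_pos: [0.4659, -0.1857, 0.172]
tcp_rot: [179.9, 0.0, 73.7]
wrist_force: [-6.8, 2.5, 19.0]
opening: 0.0384
grasp_force: 9.3
```

The bench touches the tips at TCP z = 172.2 mm with the opening at 38 mm. I'll raise to about 178 and close.

Emit:
carry_out:
  targets: "0 0 -0.1 0 0 0 -0.1;0 0 -0.09 0 0 0 -0.1;0 0 0 0 0 0 -0.1;0 0 0 0 0 0 -0.8;0 0 0 0 0 0 -0.8;0 0 0 0 0 0 -0.8;0 0 0 0 0 0 -0.8;0 0 0 0 0 0 -0.8"
  newtons: 30

```text
time: 35.32
ee_pos: [0.466, -0.1857, 0.1781]
tcp_rot: [180.0, 0.0, 73.7]
wrist_force: [-0.7, 0.2, 6.2]
opening: 0.0277
grasp_force: 29.2
```

Emit:
carry_out:
  targets: "0 0 0 0 0 0 -0.8;0 0 0 0 0 0 -0.8;0 0 -0.2 0 0 0 -0.8;0 0 -0.4 0 0 0 -0.8;0 0 -0.5 0 0 0 -0.8;0 0 -0.5 0 0 0 -0.8;0 0 -0.5 0 0 0 -0.8;0 0 -0.3 0 0 0 -0.8"

```text
time: 35.98
ee_pos: [0.4661, -0.1857, 0.276]
tcp_rot: [179.9, 0.0, 73.7]
wrist_force: [0.2, -0.1, 0.5]
opening: 0.0272
grasp_force: 29.6
```

Emit:
carry_out:
  targets: "0 0 0 0 0 0 -0.8;0 0 0 0 0 0 -0.8;0 0 0 0 0 0 -0.8;0 0 0 0 0 0 -0.8;0 0 0 0 0 0 -0.8;0 0 0 0 0 0 -0.8;0 0 0 0 0 0 -0.8;0 0 0 0 0 0 -0.8"

```text
time: 36.65
ee_pos: [0.4659, -0.1856, 0.2735]
tcp_rot: [-180.0, -0.0, 73.7]
wrist_force: [-0.1, -0.2, 0.8]
opening: 0.0278
grasp_force: 29.6
```

```bash
python3 to.py 540,369.7,275,73.7;python3 - <<'E'
from h import *
from workcell import camera
b=camera("side")[150:290,200:330,::-1]
cv2.imwrite("pics/b9.png",cv2.resize(b,None,fx=4,fy=4,interpolation=2))
E
```

```text
q [-21.7  -2.2 -11.7  80.5   0.   84.5] pos [ 465.9 -185.6  273.5] rot [-179.98   -0.     73.73] F [-0.1 -0.2  0.8]
540,369.7,275,73.7 turn [-0.   -0.    0.01] then shift [13.846 -2.118 -0.037]
```

View pics/b9.png

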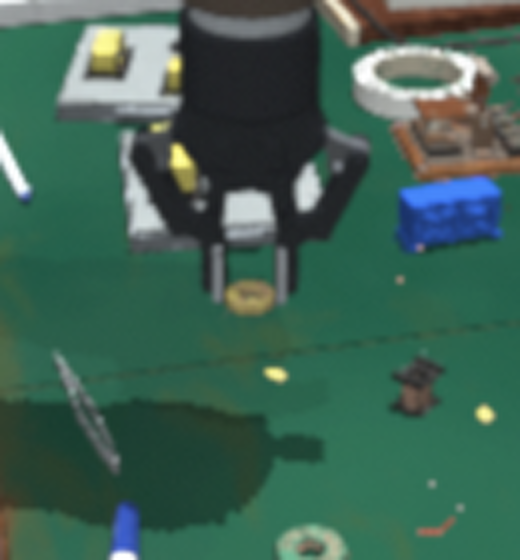

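The small choke is held flat at the tips. I'll carry it to its round nest.

Emit:
carry_out:
  targets: "0.38 -0.058 0 0 0 0 -0.8;0.6 -0.0918 0 0 0 0 -0.8;0.6 -0.0918 0 0 0 0 -0.8;0.6 -0.0918 0 0 0 0 -0.8;0.6 -0.0918 0 0 0 0 -0.8;0.6 -0.0918 0 0 0 0 -0.8;0.6 -0.0918 0 0 0 0 -0.8;0.6 -0.0918 0 0 0 0 -0.8"

```text
time: 37.37
ee_pos: [0.4903, -0.0008, 0.2739]
tcp_rot: [180.0, -0.0, 73.7]
wrist_force: [0.7, -0.0, 0.4]
opening: 0.0278
grasp_force: 29.6
```

Emit:
carry_out:
  targets: "0.6 -0.0918 0 0 0 0 -0.8;0.6 -0.0918 0 0 0 0 -0.8;0.6 -0.0918 0 0 0 0 -0.8;0.6 -0.0918 0 0 0 0 -0.8;0.6 -0.0918 0 0 0 0 -0.8;0.6 -0.0918 0 0 0 0 -0.8;0.6 -0.0918 0 0 0 0 -0.8;0.6 -0.0918 0 0 0 0 -0.8"

```text
time: 38.03
ee_pos: [0.5159, 0.1918, 0.2738]
tcp_rot: [180.0, -0.0, 73.7]
wrist_force: [-0.0, 0.1, -0.8]
opening: 0.028
grasp_force: 29.6
```

Emit:
carry_out:
  targets: "0.6 -0.0918 0 0 0 0 -0.8;0.6 -0.0918 0 0 0 0 -0.8;0.6 -0.0918 0 0 0 0 -0.8;0.6 -0.0918 0 0 0 0 -0.8;0.6 -0.0918 0 0 0 0 -0.8;0.6 -0.0918 0 0 0 0 -0.8;0.6 -0.0918 0 0 0 0 -0.8;0.26 -0.04 0 0 0 0 -0.8"

```text
time: 38.7
ee_pos: [0.5396, 0.372, 0.2732]
tcp_rot: [-180.0, -0.0, 73.8]
wrist_force: [0.1, -0.5, -0.1]
opening: 0.0279
grasp_force: 29.6
```

Emit:
carry_out:
  targets: "0 0 0 0 0 0 -0.8;0 0 0 0 0 0 -0.8;0 0 0 0 0 0 -0.8;0 0 0 0 0 0 -0.8;0 0 0 0 0 0 -0.8;0 0 0 0 0 0 -0.8;0 0 0 0 0 0 -0.8;0 0 0 0 0 0 -0.8"

```text
time: 39.37
ee_pos: [0.5398, 0.3692, 0.2739]
tcp_rot: [180.0, -0.0, 73.7]
wrist_force: [0.8, 0.9, 0.3]
opening: 0.0275
grasp_force: 29.6
```

```bash
python3 to.py 540,369.7,197,73.7
```

```text
q [ 34.4  18.7  11.6  82.9   0.  140.7] pos [539.8 369.2 273.9] rot [ 1.80e+02 -1.00e-02  7.37e+01] F [0.8 0.9 0.3]
540,369.7,197,73.7 turn [ 0. -0.  0.] then shift [0.015 0.002 1.923]
```

Ring bottom meets the floor at TCP z ≈ 191. Going down in stages.

Emit:
carry_out:
  targets: "0.015 0 0.4 0 0 0 -0.8;0 0 0.5 0 0 0 -0.8;0 0 0.5 0 0 0 -0.8;0 0 0.35 0 0 0 -0.8;0 0 0.17 0 0 0 -0.8;0 0 0 0 0 0 -0.8;0 0 0 0 0 0 -0.8;0 0 0 0 0 0 -0.8"

```text
time: 40.03
ee_pos: [0.5402, 0.3703, 0.1983]
tcp_rot: [179.9, -0.1, 73.7]
wrist_force: [0.5, 0.2, -0.2]
opening: 0.0278
grasp_force: 29.6
```

Emit:
carry_out:
  targets: "0 0 0.04 0 0 0 -0.8;0 0 0.04 0 0 0 -0.8;0 0 0.04 0 0 0 -0.8;0 0 0.02 0 0 0 -0.8;0 0 0 0 0 0 -0.8;0 0 0 0 0 0 -0.8;0 0 0 0 0 0 -0.8;0 0 0 0 0 0 -0.8"

```text
time: 40.7
ee_pos: [0.5398, 0.3701, 0.1914]
tcp_rot: [-180.0, 0.0, 73.7]
wrist_force: [0.0, 0.1, 0.2]
opening: 0.0276
grasp_force: 29.6
```

Emit:
carry_out:
  targets: "0 0 0 0 0 0 -0.3;0 0 0 0 0 0 -0.2;0 0 0 0 0 0 -0.1;0 0 0 0 0 0 -0.1;0 0 -0.1 0 0 0 -0.1;0 0 -0.3 0 0 0 0;0 0 -0.6 0 0 0 0.2;0 0 -0.8 0 0 0 0.2"

```text
time: 41.37
ee_pos: [0.5393, 0.3697, 0.2628]
tcp_rot: [-179.9, 0.2, 73.7]
wrist_force: [-0.5, -0.3, 1.0]
opening: 0.051
grasp_force: 0.0
```

Emit:
carry_out:
  targets: "0 0 -0.3 0 0 0 0.2;0 0 0 0 0 0 0.2;0 0 0 0 0 0 0.2;0 0 0 0 0 0 0.2;0 0 0 0 0 0 0.2;0 0 0 0 0 0 0.2;0 0 0 0 0 0 0.2;0 0 0 0 0 0 0.2"

```text
time: 42.03
ee_pos: [0.5398, 0.37, 0.2747]
tcp_rot: [-180.0, 0.0, 73.7]
wrist_force: [-0.6, 0.8, -0.4]
opening: 0.0514
grasp_force: 0.0
```

```bash
python3 to.py 470,-302.8,275,73.7;python3 - <<'E'
from h import *
from workcell import camera
b=camera("side")[110:230,190:320,::-1]
cv2.imwrite("pics/b10.png",cv2.resize(b,None,fx=4,fy=4,interpolation=2))
E
```

```text
q [ 34.4  18.8  11.8  83.1  -0.  140.7] pos [539.8 370.  274.7] rot [-1.7996e+02  5.0000e-02  7.3730e+01] F [-0.6  0.8 -0.4]
470,-302.8,275,73.7 turn [-0.01  0.01  0.01] then shift [-1.6634e+01  3.0460e+00 -8.0000e-03]
```

View pics/b10.png

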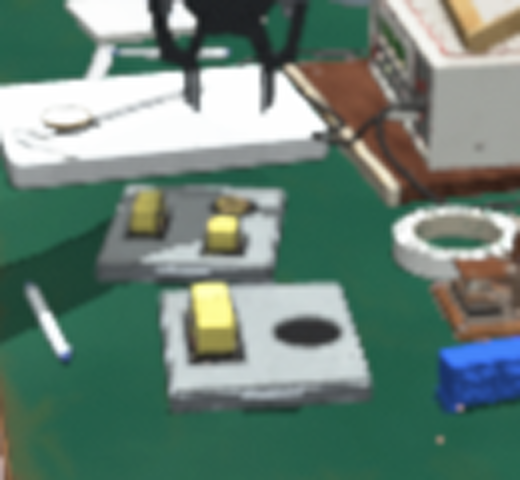

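The small choke is down in its round nest, and the other three sit properly. That was the last picture I may view, so the large choke gets checked by force, opening and masks.

Emit:
carry_out:
  targets: "-0.4 0.073 0 0 0 0 0.3;-0.6 0.1099 0 0 0 0 0.3;-0.6 0.1099 0 0 0 0 0.3;-0.6 0.1099 0 0 0 0 0.3;-0.6 0.1099 0 0 0 0 0.3;-0.6 0.1099 0 0 0 0 0.3;-0.6 0.1099 0 0 0 0 0.3;-0.6 0.1099 0 0 0 0 0.3"

```text
time: 42.75
ee_pos: [0.5203, 0.1829, 0.2753]
tcp_rot: [180.0, -0.0, 73.7]
wrist_force: [-0.1, -0.3, -0.4]
opening: 0.0558
grasp_force: 0.0
```

Emit:
carry_out:
  targets: "-0.6 0.1099 0 0 0 0 0.3;-0.6 0.1099 0 0 0 0 0.3;-0.6 0.1099 0 0 0 0 0.3;-0.6 0.1099 0 0 0 0 0.3;-0.6 0.1099 0 0 0 0 0.3;-0.6 0.1099 0 0 0 0 0.3;-0.6 0.1099 0 0 0 0 0.3;-0.6 0.1099 0 0 0 0 0.3"

```text
time: 43.42
ee_pos: [0.5003, -0.0113, 0.2754]
tcp_rot: [180.0, -0.0, 73.7]
wrist_force: [0.4, -0.0, -0.4]
opening: 0.0557
grasp_force: 0.0
```

Emit:
carry_out:
  targets: "-0.6 0.1099 0 0 0 0 0.3;-0.6 0.1099 0 0 0 0 0.3;-0.6 0.1099 0 0 0 0 0.3;-0.6 0.1099 0 0 0 0 0.3;-0.6 0.1099 0 0 0 0 0.3;-0.6 0.1099 0 0 0 0 0.3;-0.6 0.1099 0 0 0 0 0.3;-0.6 0.1099 0 0 0 0 0.3"

```text
time: 44.08
ee_pos: [0.4802, -0.2055, 0.2754]
tcp_rot: [180.0, 0.0, 73.7]
wrist_force: [0.0, -0.4, -0.1]
opening: 0.0555
grasp_force: 0.0
```

Emit:
carry_out:
  targets: "-0.6 0.1099 0 0 0 0 0.3;-0.6 0.1099 0 0 0 0 0.3;-0.6 0.1099 0 0 0 0 0.3;-0.6 0.1099 0 0 0 0 0.3;-0.03 0 0 0 0 0 0.3;0 0 0 0 0 0 0.3;0 0 0 0 0 0 0.3;0 0 0 0 0 0 0.3"

```text
time: 44.75
ee_pos: [0.4703, -0.3018, 0.2754]
tcp_rot: [-180.0, -0.0, 73.8]
wrist_force: [0.1, 0.3, 0.6]
opening: 0.0556
grasp_force: 0.0
```

```bash
python3 to.py 470.5,-302.9,198,73.7 470.5,-302.9,178,73.7
```

```text
q [-32.7   5.6  -3.6  80.9   0.   73.5] pos [ 470.3 -301.8  275.4] rot [-1.7999e+02 -1.0000e-02  7.3770e+01] F [0.1 0.3 0.6]
470.5,-302.9,198,73.7 turn [-0.   -0.    0.01] then shift [-0.026  0.012  1.935]
470.5,-302.9,178,73.7 turn [0. 0. 0.] then shift [-0.  -0.   0.5]
```

Emit:
carry_out:
  targets: "-0.026 0.012 0.4 0 0 0 0.3;0 0 0.5 0 0 0 0.3;0 0 0.5 0 0 0 0.3;0 0 0.35 0 0 0 0.3;0 0 0.18 0 0 0 0.3;0 0 0 0 0 0 0.2;0 0 0 0 0 0 0.2;0 0 0 0 0 0 0.2"

```text
time: 45.42
ee_pos: [0.4708, -0.3036, 0.1994]
tcp_rot: [179.9, 0.0, 73.8]
wrist_force: [0.5, 0.3, 0.4]
opening: 0.0516
grasp_force: 0.0
```

Emit:
carry_out:
  targets: "0 0 0.1 0 0 0 0.2;0 0 0.1 0 0 0 0.2;0 0 0.1 0 0 0 0.2;0 0 0.1 0 0 0 0.2;0 0 0.1 0 0 0 0.2;0 0 0 0 0 0 0.2;0 0 0 0 0 0 0.2;0 0 0 0 0 0 0.2"

```text
time: 46.08
ee_pos: [0.4704, -0.3037, 0.1782]
tcp_rot: [180.0, 0.0, 73.7]
wrist_force: [0.0, 0.1, -0.0]
opening: 0.0513
grasp_force: 0.0
```

```bash
python3 to.py 470.5,-302.9,177.5,73.7
```

```text
q [-32.8   8.2 -11.6  70.2  -0.   73.4] pos [ 470.4 -303.7  178.2] rot [180.     0.    73.73] F [ 0.   0.1 -0. ]
470.5,-302.9,177.5,73.7 turn [0. 0. 0.] then shift [ 0.02  -0.004  0.018]
```

No contact, at the right height. Grip and lift.

Emit:
carry_out:
  targets: "0.02 0 0.018 0 0 0 0.1;0 0 0 0 0 0 -0.8;0 0 0 0 0 0 -0.8;0 0 0 0 0 0 -0.8;0 0 0 0 0 0 -0.8;0 0 0 0 0 0 -0.8;0 0 0 0 0 0 -0.8;0 0 0 0 0 0 -0.8"
  newtons: 35

```text
time: 46.75
ee_pos: [0.4707, -0.3029, 0.178]
tcp_rot: [180.0, 0.0, 73.7]
wrist_force: [-2.0, 2.6, 6.0]
opening: 0.038
grasp_force: 34.9
```

Emit:
carry_out:
  targets: "0 0 0 0 0 0 -0.8;0 0 0 0 0 0 -0.8;0 0 -0.2 0 0 0 -0.8;0 0 -0.4 0 0 0 -0.8;0 0 -0.5 0 0 0 -0.8;0 0 -0.5 0 0 0 -0.8;0 0 -0.5 0 0 0 -0.8;0 0 -0.3 0 0 0 -0.8"

```text
time: 47.42
ee_pos: [0.4708, -0.303, 0.276]
tcp_rot: [179.9, 0.0, 73.7]
wrist_force: [0.4, -1.2, -0.6]
opening: 0.038
grasp_force: 35.2
```

Emit:
carry_out:
  targets: "0 0 0 0 0 0 -0.8;0 0 0 0 0 0 -0.8;0 0 0 0 0 0 -0.8;0 0 0 0 0 0 -0.8;0 0 0 0 0 0 -0.8;0 0 0 0 0 0 -0.8;0 0 0 0 0 0 -0.8;0 0 0 0 0 0 -0.8"

```text
time: 48.08
ee_pos: [0.4706, -0.3029, 0.2732]
tcp_rot: [-180.0, -0.0, 73.7]
wrist_force: [-0.1, -0.0, -0.0]
opening: 0.0383
grasp_force: 35.2
```

```bash
python3 to.py 547.6,120.4,275,83.5
```

```text
q [-32.8   5.7  -3.6  80.6  -0.   73.5] pos [ 470.6 -302.9  273.2] rot [-1.7998e+02 -1.0000e-02  7.3730e+01] F [-0.1 -0.  -0. ]
547.6,120.4,275,83.5 turn [-0.   -0.   -1.71] then shift [10.733  0.715 -0.046]
```

Emit:
carry_out:
  targets: "0 0 0 0 0 -0.6 -0.8;0 0 0 0 0 -0.6 -0.8;0 0 0 0 0 -0.51 -0.8;0.4 0.025 0 0 0 0 -0.8;0.6 0.04 0 0 0 0 -0.8;0.6 0.04 0 0 0 0 -0.8;0.6 0.04 0 0 0 0 -0.8;0.6 0.04 0 0 0 0 -0.8"

```text
time: 48.75
ee_pos: [0.4906, -0.1915, 0.2734]
tcp_rot: [180.0, 0.0, 83.5]
wrist_force: [0.3, -0.0, -0.5]
opening: 0.0381
grasp_force: 35.2
```

Emit:
carry_out:
  targets: "0.6 0.04 0 0 0 0 -0.8;0.6 0.04 0 0 0 0 -0.8;0.6 0.04 0 0 0 0 -0.8;0.6 0.04 0 0 0 0 -0.8;0.6 0.04 0 0 0 0 -0.8;0.6 0.04 0 0 0 0 -0.8;0.6 0.04 0 0 0 0 -0.8;0.6 0.04 0 0 0 0 -0.8"

```text
time: 49.42
ee_pos: [0.525, -0.0019, 0.2735]
tcp_rot: [180.0, -0.0, 83.5]
wrist_force: [0.5, -0.3, -0.0]
opening: 0.0378
grasp_force: 35.2
```

Emit:
carry_out:
  targets: "0.6 0.04 0 0 0 0 -0.8;0.6 0.04 0 0 0 0 -0.8;0.6 0.04 0 0 0 0 -0.8;0.6 0.04 0 0 0 0 -0.8;0.6 0.04 0 0 0 0 -0.8;0.13 0.01 0 0 0 0 -0.8;0 0 0 0 0 0 -0.8;0 0 0 0 0 0 -0.8"

```text
time: 50.08
ee_pos: [0.5473, 0.1201, 0.2733]
tcp_rot: [-180.0, 0.0, 83.6]
wrist_force: [-0.2, -0.6, 0.5]
opening: 0.0383
grasp_force: 35.2
```

Emit:
carry_out:
  targets: "0 0 0 0 0 0 -0.8;0 0 0 0 0 0 -0.8;0 0 0 0 0 0 -0.8;0 0 0 0 0 0 -0.8;0 0 0 0 0 0 -0.8;0 0 0 0 0 0 -0.8;0 0 0 0 0 0 -0.8;0 0 0 0 0 0 -0.8"

```text
time: 50.75
ee_pos: [0.5474, 0.1203, 0.2734]
tcp_rot: [-180.0, 0.0, 83.5]
wrist_force: [0.3, 0.8, 0.2]
opening: 0.0377
grasp_force: 35.2
```

```bash
python3 to.py 548,120.3,197,83.5
```

```text
q [ 12.4   5.8  -3.5  80.7  -0.  108.9] pos [547.4 120.3 273.4] rot [-180.      0.     83.52] F [0.3 0.8 0.2]
548,120.3,197,83.5 turn [-0.  0.  0.] then shift [0.002 0.014 1.911]
```

Emit:
carry_out:
  targets: "0 0.014 0.4 0 0 0 -0.8;0 0 0.5 0 0 0 -0.8;0 0 0.5 0 0 0 -0.8;0 0 0.35 0 0 0 -0.8;0 0 0.16 0 0 0 -0.8;0 0 0 0 0 0 -0.8;0 0 0 0 0 0 -0.8;0 0 0 0 0 0 -0.8"

```text
time: 51.42
ee_pos: [0.5484, 0.1204, 0.1982]
tcp_rot: [179.9, -0.0, 83.5]
wrist_force: [0.0, 0.4, -0.9]
opening: 0.0379
grasp_force: 35.2
```

Emit:
carry_out:
  targets: "0 0 0.04 0 0 0 -0.8;0 0 0.04 0 0 0 -0.8;0 0 0.04 0 0 0 -0.8;0 0 0.02 0 0 0 -0.8;0 0 0 0 0 0 -0.8;0 0 0 0 0 0 -0.8;0 0 0 0 0 0 -0.8;0 0 0 0 0 0 -0.8"

```text
time: 52.08
ee_pos: [0.548, 0.1203, 0.1915]
tcp_rot: [180.0, -0.0, 83.5]
wrist_force: [-0.7, 0.7, 0.5]
opening: 0.0376
grasp_force: 35.2
```

Release, rise, then move back over the bench to clear the top view.

Emit:
carry_out:
  targets: "0 0 0 0 0 0 0;0 0 0 0 0 0 0.1;0 0 0 0 0 0 0.1;0 0 0 0 0 0 0.1;0 0 -0.1 0 0 0 0.1;0 0 -0.3 0 0 0 0.1;0 0 -0.6 0 0 0 0.2;0 0 -0.8 0 0 0 0.2"

```text
time: 52.75
ee_pos: [0.5473, 0.1201, 0.2632]
tcp_rot: [-179.8, 0.1, 83.5]
wrist_force: [0.6, 0.5, -0.3]
opening: 0.0512
grasp_force: 0.0
```

Emit:
carry_out:
  targets: "0 0 -0.3 0 0 0 0.2;-0.4 0 0 0 0 0 0.2;-0.7 0 0 0 0 0 0.2;-0.7 0 0 0 0 0 0.2;-0.7 0 0 0 0 0 0.2;-0.7 0 0 0 0 0 0.2;-0.7 0 0 0 0 0 0.2;-0.7 0 0 0 0 0 0.2"

```text
time: 53.42
ee_pos: [0.5269, -0.0638, 0.2766]
tcp_rot: [179.9, -0.0, 83.5]
wrist_force: [0.4, -1.0, 0.6]
opening: 0.0512
grasp_force: 0.0
```

Emit:
carry_out:
  targets: "-0.7 0 0 0 0 0 0.2;-0.7 0 0 0 0 0 0.2;-0.7 0 0 0 0 0 0.2;-0.4 0 0 0 0 0 0.2;0 0 0 0 0 0 0.2;0 0 0 0 0 0 0.2;0 0 0 0 0 0 0.2;0 0 0 0 0 0 0.2"

```text
time: 54.08
ee_pos: [0.5161, -0.1611, 0.2758]
tcp_rot: [180.0, -0.0, 83.6]
wrist_force: [0.4, -0.1, -0.3]
opening: 0.0516
grasp_force: 0.0
```

```bash
python3 - <<'E'
from h import *
from workcell import camera
t=camera("top")[:,:,::-1].copy();cv2.imwrite("pics/topF.png",t)
hsv=cv2.cvtColor(t,cv2.COLOR_BGR2HSV);H,S,V=[hsv[:,:,i].astype(int) for i in range(3)]
tr={"two":(np.array([477,128.4]),-6.5,-36),"three":(np.array([461.8,350.1]),-16.4,-40)}
def loc(p,k):
    c,a,x0=tr[k];a=np.radians(a);d=np.asarray(p)-c;return np.round([d@[np.cos(a),np.sin(a)]+x0,d@[-np.sin(a),np.cos(a)]],1)
for n,(u,v),z,k,g,w in(("L",(219,222),.045,"two",0,20),("M",(142,227),.036,"three",0,16),("S",(164,206),.036,"three",0,12),("ts",(137,199),.021,"three",0,9),("tl",(223,197),.024,"two",1,10)):
    m=np.zeros(H.shape,np.uint8);f=(V>70)&((H>40)&(H<90) if g else (H>18)&(H<36)&(S>60))
    if g: f&=S>30
    m[v-w:v+w+1,u-w:u+w+1]=f[v-w:v+w+1,u-w:u+w+1]
    s,c,q=max(blobs(m,5,900),key=lambda b:b[0][4]);r=rect("top",q,z);print(n,s,np.round(r[0],1),np.round(r[1],1),round(r[2],1),"tray xy",loc(r[0],k))
# formers unchanged?
a=cv2.imread("pics/top0.png")
for n,(u,v) in(("black",(324,190)),("cream",(399,213))): print(n,cv2.absdiff(a,t)[v-10:v+10,u-10:u+10].mean())
E
python3 to.py
```

```text
L [205 215  27  13 246] [476.8 128.5] [71.9 27.5] 84.3 tray xy [-36.2   0.1]
M [131 221  20  12 153] [461.  350.1] [55.  26.7] 80.4 tray xy [-40.8  -0.2]
S [156 202  13  12 102] [514.2 292.4] [33. 28.] 74.6 tray xy [ 26.6 -40.6]
ts [132 196  10   9  69] [539.1 370.1] [23.6 26.6] 0.7 tray xy [28.6 41. ]
tl [217 192  13  13  95] [547.5 119.6] [35.6 34.7] 1.8 tray xy [35.1 -0.8]
black 163.51666666666668
cream 5.653333333333333
q [-17.3   3.1  -6.2  80.7   0.   79.1] pos [ 516.1 -161.   275.7] rot [179.99  -0.    83.6 ] F [ 0.8  0.5 -0.6]
```

All five parts measure at their nest centres within the clearance, and the robot is clear. Handing in.

```bash
python3 -c "
from workcell import bot;print(bot.job_done())"
```

```text
the job is handed in; nothing more can be done
None
```

I placed all five wound parts in their nests, lowered each to the nest floor, and handed the job in at about 54 s. The last camera check put every part within its nest's clearance. The small transformer was closest to the limit, about 3.4 mm off centre with 4 mm of room. The formers were not touched; the arm hid the black one in that last check.

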